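# Tip the studs out of the spring-stand jar into the tin

### The arm

A 6-joint arm with a two-finger parallel gripper is mounted at the origin on a cart in front of the work surface, level with it; the furniture and walls round the work are solid. World frame = base frame: x ahead of the robot, y to its left, z up, the work surface at z = 0. Lengths are in m, angles in rad, forces in N, time in s.
With the tool pointing down it reaches from about 0.425 to 0.95 m from the base axis. Payload 3.5 kg.
Tool frame: the origin (TCP) lies midway between the tips of the shut fingers; the grasp point (between the pads) lies 19 mm behind it; z points along the fingers, y is the line along which they close (so a half turn about z gives the same grasp; the last joint's range is limited). The gripper opens to 85 mm and grips with 20 to 120 N. Pads are 22 mm wide; open, the fingers measure 114 mm over their backs; the gripper's body (76 mm by 85 mm) begins 54 mm behind the grasp point. The pads swing forward as they close: fully open they stand 13 mm farther back than shut.
Start: joints at [-1.276, 0.286, 1.577, -0, 1.279, -0.15], TCP at [0.29, -0.609, 0.231] pointing down, gripper open.
Joint ranges: [-2.77, 2.77], [-0.9, 2.22], [0.21, 2.48], [-1.53, 4.67], [0.24, 2.81], [-2.84, 2.84]. Speed limits (rad/s): [2.79, 2.79, 3.14, 3.14, 3.14, 3.14].

### API

Orientations are given as a rotation vector (axis times angle).
In Python, from bench import env gives the robot as it stands.
- The arm moves only by the shell command python3 -m pendant 'ROWS' [FORCE]. ROWS is JSON, one flat list of numbers, 5 for each row, row after row: the closure, from -1 (fully open) to 1 (shut), then the shift along the tool's x, y, z in mm, then the turn about the tool's z in rad. A call has 1 to 5 rows; each row is the pose to reach, as a shift and turn from the pose commanded when the call began, along the tool's axes at that moment; what a row does not reach only later rows make up. A row lasts 1/10 s, in which the tool goes at most 50 mm and 8.59 degrees, less where a joint would pass 70% of its speed; a pose out of reach is approached as far as the arm can. A call with a gripper value outside its range is refused whole. The fingers move at their own pace and stop on an object; FORCE is the grip in N (left out, the last holds). Time passes only in rows, so rows that repeat a pose let the fingers close. It gives the time, the measured TCP pose, the force, the opening and the grip force at its end, in the units of the state.
- env.sense(): the state, without advancing time (a new reading comes with each control period).
- env.capture(name): name is "scene" or "top" or "wrist"; returns a dict with "image" (420x560x3 uint8, red, green, blue), "fov_y" (degrees; the focal length in pixels is half the picture's height over the tangent of half this angle, whatever the lens; pixels are square), "cx", "cy" (the principal point, pixels), "dist" ([k1, k2, p1, p2, k3] as OpenCV has them; the pictures are not rectified), "extrinsics" (4x4, takes a point from world to camera coordinates); the wrist camera has in their place "T_tool_cam" (4x4, takes a point from camera to tool coordinates, whose origin is the TCP and whose axes are the flange's). Camera axes: x right, y up, looking along -z (the intrinsics and any distortion apply to the point x, -y, -z); pixel columns grow to the right and rows downward; lengths in m; the calibration is good to about 2 mm. A picture is of the moment at which its call begins: read the wrist's pose just before it. There is no depth.
- env.finish_job(): hands the job in; it is judged then, once.
The state is a dict: "clock": time; "joints": joint angles; "joint_velocities": joint speeds; "joint_torque": joint torques, N m; "ee_pos": TCP position; "ee_rot": TCP orientation; "wrist_force": force on the tool from outside, world axes, zero at the start; "torque": the same for the moment, N m; "finger_gap": opening from 0.0 (shut) to 1.0 (fully open); "grip_force": force on a finger pad.
Only numpy, scipy, OpenCV 4.12 (cv2) and the standard library are available. Lean on these libraries where they do the work, as an engineer would, in place of code of your own. Each camera call takes 0.05 s, during which the arm holds its last target. There are 200 camera calls.

### The job

Unscrew the black cap from the glass jar in the green bench stand and put the cap on the worktop, then tip the jar with its lever so that all six brass studs land in the open red tin. Let the jar come upright again and screw the cap back on straight and all the way down until it stops, leaving the studs in the tin and the other things on the bench where they are.

Things in the scene. Friction and masses are not known exactly. Their poses are not given: they have to be found in the camera images.
- stand_axle (a point): Where the jar's axis crosses the tipping axle of the green steel stand, 100 mm above the worktop. The stand is screwed down and cannot move; -x is its front, y its axle (lever at -y), z up. The upright cheeks stand 32 to 37 mm either side of the jar's axis, 116 mm high; the base plate runs from 10 mm in front of the axle to 78 mm behind.
- jar (a joint): Tipping angle of the jar (rad): 0 upright on its stop, growing as it tips to the front; 2.36 (135 deg, mouth well down) is the end stop. A spring holds it upright (0.18 N m at 0, 0.37 N m at the end stop) and rights it within a second or so when the lever is let go. Beyond about 2.2 rad, held for a second, the studs slide out.
- jar_mouth (a point): Centre of the glass jar's rim, 42 mm above the axle; x, y as the stand when upright, z out of the mouth; moves with the jar. The jar is clamped in the tipping frame and cannot turn on its own axis: 44 mm outside, 38 mm inside, 83 mm deep inside. Right-hand thread with three starts, 21 mm lead (3.3 mm per rad), 54 mm over the thread; top 4 mm of the neck plain.
- thread_start (a point): On the jar's neck: one of the three equal gaps (120 deg apart round the jar's axis) where a lug of the cap goes in under a thread, at the height of the lug there.
- lever_ball (a point): Centre of the black ball, 22 mm diameter, on the tipping lever: at the stand's -y side, 90 mm from the jar's axis and 80 mm from the axle. Jar upright: the lever leans 10 deg back from vertical. It turns with the jar, forward and down, to 35 deg below level in front at the end stop. It can be pushed or gripped; no other thing is within 40 mm of its path.
- cap_centre (a point): Centre, half-way up, of the black ribbed screw cap: loose, 61 mm diameter, 22 mm high, about 40 g, z towards its closed top. Fully screwed down, as at the start, this centre is 7.5 mm below the rim and the top 3.5 mm above it. Turned anticlockwise from above it climbs 3.3 mm per rad and comes free after about 2.4 rad (140 deg).
- cap_lug (a point): One of three equal lugs inside the cap, 120 deg apart, 2 mm above its lower edge. Set on the neck the cap rests 7 to 14 mm above home; turned anticlockwise it drops at each thread start. Clockwise it takes hold and sinks 3.3 mm per rad, some 2.7 rad from a start, till its lugs meet hard stops. Held crooked it can cross its threads and jam high: back off, let it sit level, retry.
- tin: Flat red tin, 77 x 113 mm and 36 mm high without its lid, walls and floor 2 mm; loose, 0.25 kg. Origin at the centre of its underside; its hinged lid, on the +y side, stands open away from the stand. It already stands where the jar's mouth comes down, close in front of the stand's base plate.
- stud_1_mid (a point): Middle of a brass stud (11 mm base disc, 9 mm ball head, 14 mm long, 12 g), loose; at the start on the bottom of the jar.
- stud_2_mid (a point): Middle of a brass stud (11 mm base disc, 9 mm ball head, 14 mm long, 12 g), loose; at the start on the bottom of the jar.
- stud_3_mid (a point): Middle of a brass stud (11 mm base disc, 9 mm ball head, 14 mm long, 12 g), loose; at the start on the bottom of the jar.
- stud_4_mid (a point): Middle of a brass stud (11 mm base disc, 9 mm ball head, 14 mm long, 12 g), loose; at the start on the bottom of the jar.
- stud_5_mid (a point): Middle of a brass stud (11 mm base disc, 9 mm ball head, 14 mm long, 12 g), loose; at the start on the bottom of the jar.
- stud_6_mid (a point): Middle of a brass stud (11 mm base disc, 9 mm ball head, 14 mm long, 12 g), loose; at the start on the bottom of the jar.
- edge_paint_black: Bystander: black edge-paint bottle, 34 mm diameter, 75 mm high, behind the stand; origin at the centre of its underside.
- edge_paint_brown: Bystander: brown edge-paint bottle, 34 mm diameter, 75 mm high, behind the stand; origin at the centre of its underside.
- nickel_jar: Bystander: small closed jar of nickel studs, 55 mm diameter, 55 mm high, behind the stand; origin at the centre of its underside.
- snap_anvil: Bystander: round steel anvil, 43 mm diameter, 18 mm high, right of the stand; origin at the centre of its underside.
- tan_spool: Bystander: spool of tan thread, 35 mm diameter, 40 mm high, behind the stand at the left; origin at the centre of its underside. To the stand's left (its +y side), the worktop is clear for putting the cap down, centred 100 to 150 mm from the jar's axis.
Mind the look-alikes: they are no part of the job. There is more than one size of the part that bears cap_centre; the job needs the larger.

How it is judged:
By the outcome, as a careful person would: the job done as asked, in the order asked, and still so for the second after the job is handed in, with the robot touching nothing.
It also fails if it takes over 72 s, if anything falls off the work surface, if the arm or the gripper's body presses on something with over 40 N, if the wrist force passes 120 N, or if a joint passes its speed limit or range.

## Working session

There is one attempt and no reset: what is moved stays moved. The work goes in short steps, Python scripts to look and compute and a shell command to move; the robot and the scene stay as the last step left them, time stands still between calls to the robot, and variables do not carry over. Pictures are saved under pics/ and viewed, at most 10 in all, crops included, and the job is handed in when it is done.

```bash
ls; mkdir -p pics; cat > h.py <<'E'
import numpy as np, cv2
from scipy.spatial.transform import Rotation as R
from bench import env
def cam(c):
    f=210/np.tan(np.radians(c["fov_y"])/2)
    return np.array([[f,0,c["cx"]],[0,f,c["cy"]],[0,0,1]]),np.array(c["dist"],float)
def ext(c,s=None):
    if "extrinsics" in c: return np.array(c["extrinsics"])
    T=np.eye(4);T[:3,:3]=R.from_rotvec(s["ee_rot"]).as_matrix();T[:3,3]=s["ee_pos"]
    return np.linalg.inv(T@np.array(c["T_tool_cam"]))
def ray(c,px,s=None):
    K,d=cam(c);E=ext(c,s);u=cv2.undistortPoints(np.array([[px]],float),K,d)[0,0]
    o=-E[:3,:3].T@E[:3,3];v=E[:3,:3].T@np.array([u[0],-u[1],-1]);return o,v/np.linalg.norm(v)
def atz(c,px,z,s=None):
    o,v=ray(c,px,s);return o+v*(z-o[2])/v[2]
def proj(c,P,s=None):
    K,d=cam(c);E=ext(c,s);p=np.atleast_2d(P)@E[:3,:3].T+E[:3,3];p=p*[1,-1,-1]
    return cv2.projectPoints(p,np.zeros(3),np.zeros(3),K,d)[0][:,0]
def tri(rs):
    A=0;b=0
    for o,v in rs:
        M=np.eye(3)-np.outer(v,v);A=A+M;b=b+M@o
    return np.linalg.solve(A,b)
def save(c,n,box=None,k=1):
    im=c["image"][...,::-1]
    if box: x0,y0,x1,y1=box;im=im[y0:y1,x0:x1]
    cv2.imwrite(n,cv2.resize(im,None,fx=k,fy=k,interpolation=cv2.INTER_CUBIC))
E
python3 - <<'E'
from h import *
import pickle
D={}
for n in("scene","top"):
    D[n]=env.capture(n); 
a=np.vstack([D["scene"]["image"],D["top"]["image"]])
pickle.dump(D,open("d.pkl","wb"))
for n in D: save(D[n],f"pics/{n}.png")
print(env.sense())
for n in D: print(n,D[n]["fov_y"],D[n]["dist"],np.round(D[n]["extrinsics"],3))
E
```

```text
pics
{'clock': 0.1, 'joints': array([-1.27599529e+00,  2.87112851e-01,  1.57804299e+00, -6.87814546e-06,
        1.27863196e+00, -1.49979846e-01]), 'joint_velocities': array([ 0.00093639, -0.00141957, -0.00223409,  0.00063065, -0.00123299,
        0.00055506]), 'joint_torque': array([ 2.40626650e-04, -4.07293403e+01, -2.93699080e+01, -1.76465010e-04,
        3.39019760e-03, -4.64058360e-06]), 'ee_pos': array([ 0.29028473, -0.60872072,  0.23005495]), 'ee_rot': array([-3.06208893e+00, -6.92435650e-01,  2.59597694e-04]), 'wrist_force': array([-0.03198952, -0.67225998,  0.0674998 ]), 'torque': array([-0.03491042, -0.03460496, -0.01940105]), 'grip_force': 0.0, 'finger_gap': 1.0016984316490154}
scene 45.626129000711515 [-0.09882384  0.          0.          0.          0.        ] [[-0.695 -0.719  0.019  0.529]
 [ 0.308 -0.274  0.911 -0.278]
 [-0.649  0.639  0.412 -0.924]
 [ 0.     0.     0.     1.   ]]
top 48.53229731398223 [-0.13706636  0.          0.          0.          0.        ] [[-0.014 -1.     0.011  0.171]
 [ 0.98  -0.012  0.196 -0.614]
 [-0.196  0.013  0.98  -1.278]
 [ 0.     0.     0.     1.   ]]
```

View pics/scene.png

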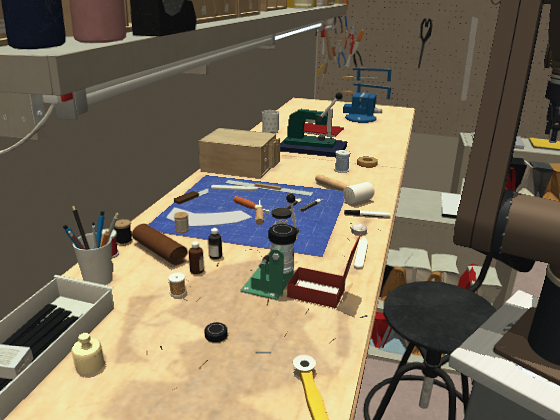

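View pics/top.png

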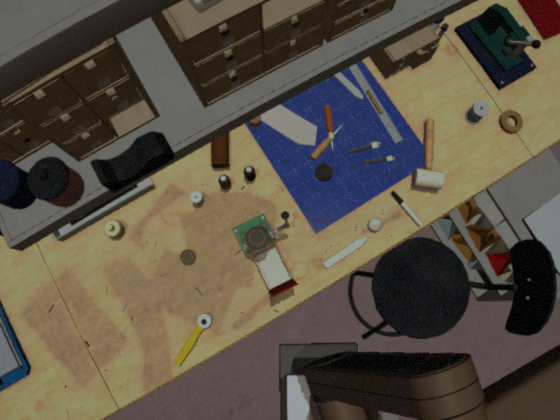

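Two views show the candidates for the cap:
- The cap on the jar in the green stand: scene (282,233), top (257,238).
- A loose smaller black cap on the worktop: scene (216,332), top (188,257).
- The dark-lidded jar on the mat: scene (282,213), top (324,173).

I choose the one on the jar in the green stand. The red tin is at top (272,270), the lever ball at top (285,215) and scene (291,198). Next is a close crop to check.

```bash
python3 - <<'E'
from h import *
import pickle
D=pickle.load(open("d.pkl","rb"))
a=D["scene"]["image"][185:315,150:375,::-1];b=D["top"]["image"][150:300,170:340,::-1]
A=cv2.resize(a,(519,300),interpolation=cv2.INTER_CUBIC)
B=cv2.resize(b,(680,600))[:, :]
A=cv2.resize(a,(400,231),interpolation=cv2.INTER_CUBIC);B=cv2.resize(b,(400,353),interpolation=cv2.INTER_CUBIC)
A=cv2.resize(a[:, 80:],(400,359),interpolation=cv2.INTER_CUBIC) # scene from x=230, k=2.76
c=np.zeros((360,800,3),np.uint8);c[:359,:400]=A;c[:353,400:]=np.clip(B*1.6,0,255)
cv2.imwrite("pics/crop1.png",c)
cap=tri([ray(D["scene"],(282,231)),ray(D["top"],(257,237))]);print("captop",cap)
print("ball",tri([ray(D["scene"],(291,198)),ray(D["top"],(285,215))]))
print("loose",atz(D["top"],(188,257),.02))
E
```

```text
captop [0.52997144 0.23411231 0.13892649]
ball [0.58104881 0.15877877 0.17735611]
loose [0.48941349 0.44016121 0.02      ]
```

View pics/crop1.png

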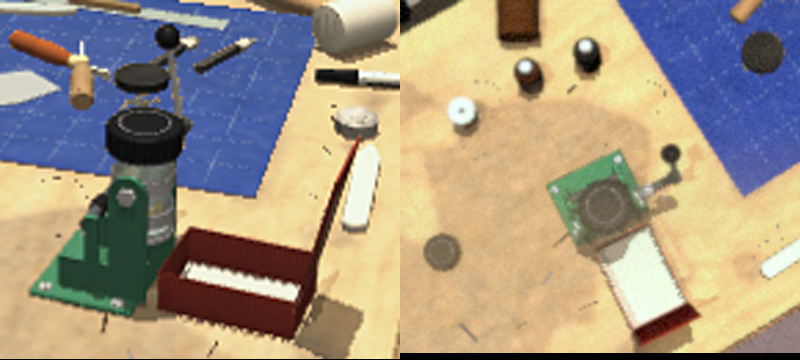

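The crop confirms the large ribbed cap on the jar in the stand; the loose cap at top (188,257) and the closed jar's lid on the mat are smaller look-alikes. The stand's yaw is about 25°, which matches the tool's current yaw, so I can move over the jar without turning.

```bash
python3 -m pendant '[-1,14,-16,-50,0, -1,43,-49,-60,0, -1,72,-82,-60,0, -1,101,-115,-60,0, -1,130,-148,-60,0]' 40
python3 -m pendant '[-1,29,-33,0,0, -1,58,-66,0,0, -1,87,-99,0,0, -1,116,-132,0,0, -1,145,-165,0,0]'
python3 -m pendant '[-1,29,-33,0,0, -1,58,-66,0,0, -1,87,-99,0,0, -1,116,-132,0,0, -1,145,-165,0,0]'
python3 -m pendant '[-1,29,-33,0,0, -1,58,-66,0,0, -1,87,-99,0,0, -1,105,-120,0,0, -1,105,-120,0,0]'
python3 - <<'E'
from h import *
s=env.sense();c=env.capture("wrist");import pickle;pickle.dump((s,c),open("w1.pkl","wb"))
print(s["ee_pos"],s["ee_rot"],s["joints"],s["clock"]);print(np.round(c["T_tool_cam"],3),c["fov_y"])
save(c,"pics/w1.png")
E
```

```text
clock: 0.6
ee_pos: [0.3442, -0.4179, 0.2909]
ee_rot: [-3.064, -0.692, -0.0]
wrist_force: [0.8, -0.1, 0.3]
finger_gap: 0.999
grip_force: 0.0
clock: 1.1
ee_pos: [0.4039, -0.2065, 0.2909]
ee_rot: [-3.064, -0.692, 0.0]
wrist_force: [-0.4, -0.1, -0.6]
finger_gap: 1.0
grip_force: 0.0
clock: 1.6
ee_pos: [0.4638, 0.0048, 0.291]
ee_rot: [-3.064, -0.693, 0.0]
wrist_force: [0.8, -1.6, 0.8]
finger_gap: 0.996
grip_force: 0.0
clock: 2.1
ee_pos: [0.5069, 0.1592, 0.2905]
ee_rot: [-3.062, -0.699, 0.002]
wrist_force: [-0.1, -0.8, 0.3]
finger_gap: 1.005
grip_force: 0.0
[0.50692026 0.15920005 0.29051982] [-3.06183093e+00 -6.99392369e-01  1.92462655e-03] [ 1.12877494e-01 -7.45004163e-02  1.86026886e+00  7.73524629e-04
  1.35714235e+00  1.23436925e+00] 2.1
[[ 0.001  0.956  0.294  0.075]
 [ 1.    -0.002  0.001  0.   ]
 [ 0.001  0.294 -0.956 -0.143]
 [ 0.     0.     0.     1.   ]] 70.76199864659081
```

View pics/w1.png

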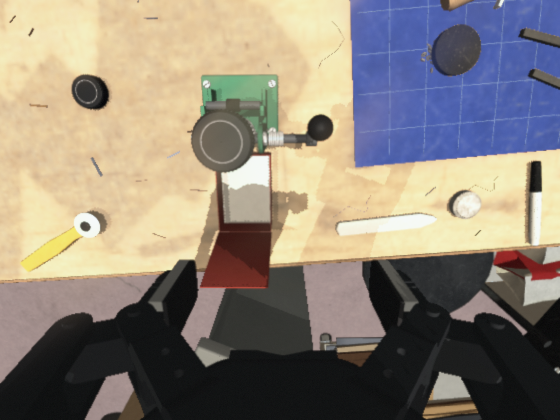

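The wrist view shows the jar cap at (222,140) with its ring, the lever ball at (320,127), the tin at (247,195), and the loose look-alike at (89,91). I'll refine from this.

```bash
cat >> h.py <<'E'
def capfit(c,s,box,z,r=.0305,off=(0,0)):
    x0,y0,x1,y1=box;g=cv2.cvtColor(c["image"],cv2.COLOR_RGB2GRAY)[y0:y1,x0:x1]
    m=(g<75).astype(np.uint8);m=cv2.morphologyEx(m,cv2.MORPH_OPEN,np.ones((9,9)))
    n,l,st,ce=cv2.connectedComponentsWithStats(m);k=1+np.argmax(st[1:,4])
    cn=max(cv2.findContours((l==k).astype(np.uint8),0,1)[0],key=len)
    return cv2.fitEllipse(cv2.convexHull(cn)),ce[k]+[x0,y0]
def totool(d,s): return R.from_rotvec(s["ee_rot"]).as_matrix().T@np.array(d)*1000
E
python3 - <<'E'
from h import *
import pickle
s,c=pickle.load(open("w1.pkl","rb"));D=pickle.load(open("d.pkl","rb"))
# white ring on cap top: bright pixels within cap
im=c["image"].astype(int);g=im.sum(2)/3
Y,X=np.mgrid[:420,:560];m=(np.hypot(X-222,Y-140)<24)&(g>75)
print(m.sum());p=np.argwhere(m)[:,::-1].astype(np.float32);e=cv2.fitEllipse(p);print(e)
print(capfit(c,s,(185,100,262,178),.14))
P=atz(c,e[0],.1455,s);print("capW",P)
b=atz(c,(320,127),.1788,s);print("ballW",b)
for n,q in(("scene",(282,233)),("top",(257,238))): print(n,proj(D[n],P),proj(D[n],b))
v=b-P;print("yaw",np.degrees(np.arctan2(v[1],v[0])-np.arctan2(-90,13.9)),np.linalg.norm(v[:2]))
for q in((220,155),(271,153),(270,230),(221,231)): print(atz(c,q,.036,s))
for q in((203,76),(278,75),): print(atz(c,q,.0,s))
E
```

```text
1789
((222.0, 140.0), (38.96661376953125, 38.96661376953125), 0.0)Traceback (most recent call last):
  File "<stdin>", line 8, in <module>
  File "h.py", line 31, in capfit
    n,l,st,ce=cv2.connectedComponentsWithStats(m);k=1+np.argmax(st[1:,4])
                                                      ~~~~~~~~~^^^^^^^^^^
    return _wrapfunc(a, 'argmax', axis=axis, out=out, **kwds)
    return bound(*args, **kwds)
ValueError: attempt to get argmax of an empty sequence
```

```bash
python3 -m pendant '[-1,0,-30,0,0, -1,0,-58,0,0, -1,0,-58,0,0]'
python3 - <<'E'
from h import *
import pickle
s=env.sense();c=env.capture("wrist");pickle.dump((s,c),open("w2.pkl","wb"))
print(s["ee_pos"])
q=proj(c,[.530,.234,.1455],s)[0];print(q)
g=cv2.cvtColor(c["image"],cv2.COLOR_RGB2GRAY)
x,y=q.astype(int);box=g[y-60:y+60,x-60:x+60]
h=cv2.HoughCircles(cv2.GaussianBlur(box,(3,3),0),cv2.HOUGH_GRADIENT_ALT,1,3,param1=100,param2=.6,minRadius=12,maxRadius=45)
print(None if h is None else h+[x-60,y-60,0])
save(c,"pics/w2.png",(x-100,max(y-90,0),x+140,y+90),3)
E
```

```text
clock: 2.45
ee_pos: [0.4808, 0.2095, 0.2911]
ee_rot: [-3.063, -0.695, 0.001]
wrist_force: [1.1, 0.3, -0.3]
finger_gap: 1.005
grip_force: 0.0
[0.4808202  0.20946973 0.29108424]
[282.41764598 139.11987156]
[[[280.         139.          31.56731224]
  [283.         156.          33.39920425]
  [292.         129.          32.3074646 ]
  [280.         139.          21.00211334]
  [278.         122.          36.57770538]
  [265.         136.          38.32174301]
  [287.         175.          23.00867081]
  [282.         114.          39.59331512]
  [279.         180.          19.95676994]
  [283.         179.          17.60894203]]]
```

View pics/w2.png

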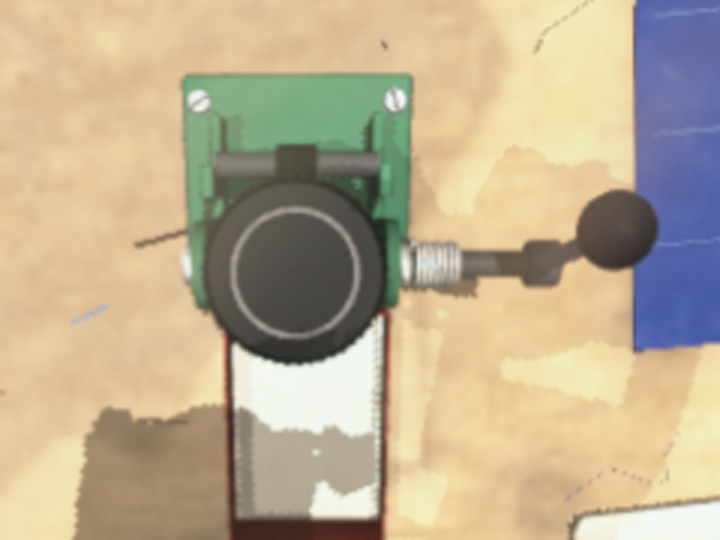

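The crop shows the cap ring centred at about (280.2,139.5) in the full picture, the ball at (387.7,125.7), and the stand square to the tool.

```bash
python3 - <<'E'
from h import *
import pickle
s,c=pickle.load(open("w2.pkl","rb"));D=pickle.load(open("d.pkl","rb"))
P=atz(c,(280.2,139.4),.1455,s);b=atz(c,(387.7,125.7),.1788,s);print(P,b)
print("r",np.linalg.norm(atz(c,(280.2+31.5,139.4),.1455,s)-P))
for n in D: print(n,proj(D[n],P),proj(D[n],b))
v=b-P;print("yaw",np.degrees(np.arctan2(v[1],v[0])-np.arctan2(-90,13.9)),np.linalg.norm(v[:2]))
print("tool d",totool(P-s["ee_pos"],s), "toolyaw",np.degrees(2*np.arctan2(s["ee_rot"][1],s["ee_rot"][0]))+360)
for q in((243,128),(319,128)): print(q)
def tp(x,y): return np.array([x/3+182,y/3+49])
for q in((230,518),(385,518)): P2=atz(c,tp(*q),.036,s);print("tin",P2,totool(P2-P,s)[:2])
for q in((183,75),(411,75)): P2=atz(c,tp(*q),.004,s);print("plate",totool(P2-P,s)[:2])
E
```

```text
[0.52884801 0.23579287 0.1455    ] [0.58041075 0.16048596 0.1788    ]
r 0.030041497978287007
scene [[282.32839883 228.74062442]] [[290.85324767 197.72505605]]
top [[256.00069843 236.78722379]] [[284.25440467 215.02866843]]
yaw 25.61984411451247 0.09126799468462209
tool d [ 54.78508965  -2.91729809 145.5487237 ] toolyaw 25.581627184836805
(243, 128)
(319, 128)
tin [0.40417993 0.21168685 0.036     ] [-122.78126824  -32.02271941]
tin [0.43619299 0.14517565 0.036     ] [-122.62573247   41.79157317]
plate [ 76.18695524 -51.32821207]
plate [76.28899088 50.75022975]
```

```bash
python3 -m pendant '[-1,50,-3,0,0, -1,55,-3,30,0, -1,55,-3,80,0, -1,55,-3,130,0, -1,55,-3,150,0]' 60
python3 -m pendant '[-1,0,0,15,0, -1,0,0,27,0, -1,0,0,27,0]'
python3 -m pendant '[1,0,0,0,0, 1,0,0,0,0, 1,0,0,0,0, 1,0,0,0,0, 1,0,0,0,0]'
python3 -c "
from bench import env;s=env.sense();print(s['ee_pos'],s['wrist_force'],s['torque'],s['finger_gap'],s['joints'])"
```

```text
clock: 3.0
ee_pos: [0.5276, 0.2323, 0.1351]
ee_rot: [3.064, 0.69, -0.015]
wrist_force: [-0.2, 0.1, 0.3]
finger_gap: 1.002
grip_force: 0.0
clock: 3.3
ee_pos: [0.5304, 0.2343, 0.1135]
ee_rot: [3.064, 0.691, -0.002]
wrist_force: [0.4, -0.1, -2.4]
finger_gap: 0.999
grip_force: 0.0
clock: 3.8
ee_pos: [0.5317, 0.2362, 0.117]
ee_rot: [-3.063, -0.693, -0.006]
wrist_force: [-1.8, 2.3, 6.3]
finger_gap: 0.695
grip_force: 64.6
[0.53173852 0.23617264 0.11696996] [-1.77567445  2.30333571  6.26904325] [ 0.39060521  0.36147877 -0.01401506] 0.6948697375228016 [2.43160846e-01 2.02097216e-01 1.90040537e+00 1.38683062e-03
 1.03499769e+00 1.36851677e+00]
```

```bash
python3 -m pendant '[1,0,0,-3,-0.14, 1,0,0,-4,-0.28, 1,0,0,-4.5,-0.42, 1,0,0,-5,-0.56, 1,0,0,-5.5,-0.7]'
python3 -c "
from bench import env;s=env.sense();print(s['ee_pos'],s['wrist_force'],s['torque'],s['finger_gap'],s['joints'])"
python3 -m pendant '[1,0,0,-0.5,-0.14, 1,0,0,-1,-0.28, 1,0,0,-1.4,-0.42, 1,0,0,-1.8,-0.56, 1,0,0,-2.3,-0.7]'
python3 -c "
from bench import env;s=env.sense();print(s['ee_pos'],s['wrist_force'],s['torque'],s['finger_gap'],s['joints'])"
```

```text
clock: 4.3
ee_pos: [0.5302, 0.2374, 0.1201]
ee_rot: [-2.634, -1.705, -0.005]
wrist_force: [-0.6, 7.8, -1.9]
finger_gap: 0.692
grip_force: 66.1
[0.5302091  0.23741905 0.12006391] [-0.62616809  7.82190425 -1.86784766] [ 1.13556661  0.20533676 -0.16054957] 0.6919598195076947 [0.24436008 0.19707457 1.89994748 0.00552382 1.0427366  0.66321011]
clock: 4.8
ee_pos: [0.5284, 0.2378, 0.1217]
ee_rot: [-1.888, -2.503, -0.003]
wrist_force: [-4.4, 8.6, -1.1]
finger_gap: 0.697
grip_force: 66.2
[0.52839522 0.23776068 0.12169423] [-4.4382733   8.61671951 -1.09814263] [ 1.41132082  0.66767636 -0.12904472] 0.6965234796703955 [ 0.24513774  0.19405979  1.90014138  0.00701148  1.05016198 -0.03671496]
```

```bash
python3 -m pendant '[1,1,0,-0.5,-0.14, 1,1,0,-1,-0.28, 1,1,0,-1.4,-0.42, 1,1,0,-1.8,-0.56, 1,1,0,-2.3,-0.7]'
python3 -c "
from bench import env;s=env.sense();print(s['ee_pos'],s['wrist_force'],s['torque'],s['finger_gap'],s['joints'])"
python3 -m pendant '[1,0,0,-0.5,-0.14, 1,0,0,-1,-0.28, 1,0,0,-1.4,-0.42, 1,0,0,-1.8,-0.56, 1,0,0,-1.8,-0.56]'
python3 -c "
from bench import env;s=env.sense();print(s['ee_pos'],s['wrist_force'],s['torque'],s['finger_gap'],s['joints'])"
```

```text
clock: 5.3
ee_pos: [0.5269, 0.237, 0.1234]
ee_rot: [-0.913, -2.998, 0.003]
wrist_force: [-7.0, 2.5, -0.5]
finger_gap: 0.694
grip_force: 66.4
[0.52690548 0.23702283 0.12344429] [-6.96434085  2.53832287 -0.52927128] [ 0.35152132  1.17161234 -0.15007371] 0.6936204836785014 [ 0.24597565  0.19123964  1.899859    0.0031554   1.05828443 -0.73502359]
clock: 5.8
ee_pos: [0.5266, 0.2355, 0.1252]
ee_rot: [-0.052, -3.132, 0.005]
wrist_force: [-7.6, -1.1, 2.5]
finger_gap: 0.694
grip_force: 66.4
[0.52662917 0.2354774  0.12515903] [-7.56054336 -1.08726962  2.53710157] [-0.27591395  1.3073534   0.12163773] 0.6939823814995594 [ 2.44951237e-01  1.88623539e-01  1.89941099e+00 -7.53204588e-04
  1.06348734e+00 -1.29230033e+00]
```

```bash
python3 -m pendant '[1,0,0,-2,0, 1,0,0,-10,0, 1,0,0,-30,0, 1,0,0,-60,0, 1,0,0,-60,0]'
python3 - <<'E'
from h import *
s=env.sense();print(s['ee_pos'],s['wrist_force'],s['torque'],s['finger_gap'])
print(totool(np.array([.4813-.0025,.3347,.012])-s['ee_pos'],s))
c=env.capture("wrist");save(c,"pics/w3.png")
E
```

```text
clock: 6.3
ee_pos: [0.5342, 0.2369, 0.1929]
ee_rot: [0.057, 3.128, 0.004]
wrist_force: [0.1, 0.0, 0.2]
finger_gap: 0.694
grip_force: 66.2
[0.53416202 0.23689024 0.19288605] [0.12319617 0.0393632  0.15872237] [-0.00590833 -0.0082494   0.00940133] 0.6942100066568068
[ 61.18871191  95.19195833 180.40481962]
```

View pics/w3.png

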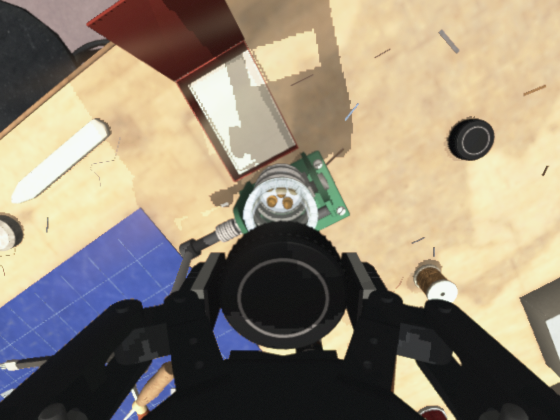

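The picture shows the cap held level between the pads (ring at 283,288) and the open jar with studs inside at (282,200). Next I check the settled pose and the cap's offset in the tool.

```bash
python3 - <<'E'
from h import *
s=env.sense();print(s['clock'],s['ee_pos'],s['joint_velocities'])
c=env.capture("wrist");g=cv2.cvtColor(c["image"],cv2.COLOR_RGB2GRAY)
for h in (.027,.029,.031): print(h,totool(atz(c,(283,288),s['ee_pos'][2]+h,s)-s['ee_pos'],s))
m=atz(c,(282,203),.142,s);print("jar mouth approx",m)
print(totool(np.array([.479,.3347,.012])-s['ee_pos'],s))
E
```

```text
6.35 [0.5328959  0.2365669  0.19042836] [-0.00090997  0.03360656  0.05708632  0.0045866   0.00084542  0.00115508]
0.027 [  1.75332745   0.39742774 -27.01591836]
0.029 [  3.02008966   0.39320185 -29.027264  ]
0.031 [  4.28685186   0.38897597 -31.03860963]
jar mouth approx [0.5137133  0.23714827 0.142     ]
[ 59.03499311  95.74669955 178.09826227]
```

```bash
python3 -m pendant '[1,0,0,0,0, 1,0,0,0,0, 1,0,0,0,0]'
python3 - <<'E'
from h import *
s=env.sense();print(s['clock'],s['ee_pos'],s['wrist_force'],np.abs(s['joint_velocities']).max())
c=env.capture("wrist");g=cv2.cvtColor(c["image"],cv2.COLOR_RGB2GRAY)
t=cv2.morphologyEx(g,cv2.MORPH_TOPHAT,np.ones((7,7)));Y,X=np.mgrid[:420,:560]
r=np.hypot((X-283)/1.0,(Y-288)/.72);m=(r>36)&(r<58)&(t>25);e=cv2.fitEllipse(np.argwhere(m)[:,::-1].astype(np.float32));print(m.sum(),e)
for h in (.025,.029): print(h,totool(atz(c,e[0],s['ee_pos'][2]+h,s)-s['ee_pos'],s))
a=[totool(atz(c,(e[0][0]+d,e[0][1]),s['ee_pos'][2]+.029,s),s)[1] for d in(-e[1][1]/2,e[1][1]/2)];print("ring dia",a[1]-a[0])
print(totool(np.array([.479,.3347,.012])-s['ee_pos'],s))
E
```

```text
clock: 6.7
ee_pos: [0.5296, 0.2359, 0.1849]
ee_rot: [-0.058, -3.139, 0.001]
wrist_force: [0.0, 0.2, -1.1]
finger_gap: 0.696
grip_force: 66.2
6.7 [0.52963066 0.23588291 0.18494681] [ 0.01923509  0.18626732 -1.12160853] 0.00556377921055212
676 ((282.7536926269531, 297.3323669433594), (75.86927795410156, 88.4619369506836), 91.04545593261719)
0.025 [ -4.43489745   0.29481766 -25.00915173]
0.029 [ -1.75193168   0.29004689 -29.00377824]
ring dia 39.350377799757894
[ 53.88415892  97.00757234 172.98817157]
```

```bash
python3 -m pendant '[1,20,40,0,0, 1,40,75,0,0, 1,54,97,30,0, 1,54,97,80,0, 1,54,97,130,0]'
python3 -m pendant '[1,0,0,35,0, 1,0,0,45,0, 1,0,0,50,0, 1,0,0,50,0, 1,0,0,50,0]'
python3 -m pendant '[1,0,0,5,0, 1,0,0,7,0, 1,0,0,8,0, 1,0,0,8,0, 1,0,0,8,0]'
```

```text
clock: 7.25
ee_pos: [0.48, 0.3365, 0.0558]
ee_rot: [0.054, 3.138, 0.002]
wrist_force: [1.2, 0.7, -1.3]
finger_gap: 0.694
grip_force: 66.2
clock: 7.75
ee_pos: [0.4818, 0.3359, 0.0087]
ee_rot: [0.058, 3.137, 0.003]
wrist_force: [0.7, 0.2, -0.3]
finger_gap: 0.696
grip_force: 66.2
clock: 8.25
ee_pos: [0.4798, 0.335, -0.0017]
ee_rot: [0.058, 3.141, 0.0]
wrist_force: [0.5, -0.3, -0.4]
finger_gap: 0.696
grip_force: 66.2
```

```bash
python3 -m pendant '[1,0,0,2,0, 1,0,0,3,0, 1,0,0,4,0, 1,0,0,4,0, 1,0,0,4,0]'
```

```text
clock: 8.75
ee_pos: [0.4798, 0.3351, -0.0047]
ee_rot: [-0.057, -3.14, 0.001]
wrist_force: [-3.0, -1.8, 7.0]
finger_gap: 0.694
grip_force: 70.6
```

```bash
python3 -m pendant '[-1,0,0,0,0, -1,0,0,0,0, -1,0,0,0,0, -1,0,0,-5,0, -1,0,0,-40,0]' 40
python3 -m pendant '[-1,0,0,-50,0, -1,0,0,-100,0, -1,0,0,-150,-0.12, 0,0,0,-200,-0.24, 0,0,0,-235,-0.36]'
python3 -m pendant '[0,0,0,0,-0.12, 0,0,0,0,-0.12, 0,0,0,0,-0.12]'
python3 - <<'E'
from h import *
s=env.sense();print(s['joints'],s['clock']);c=env.capture("wrist");
import pickle;pickle.dump((s,c),open("w4.pkl","wb"));save(c,"pics/w4.png")
print(s['ee_pos'],np.degrees(2*np.arctan2(s["ee_rot"][1],s["ee_rot"][0])))
print(totool(np.array([.5803,.1604,.160])-s['ee_pos'],s), proj(c,[.4813,.3347,.022],s))
E
```

```text
clock: 9.25
ee_pos: [0.4762, 0.3332, 0.0301]
ee_rot: [-0.058, -3.132, 0.007]
wrist_force: [-0.5, 0.1, -0.4]
finger_gap: 0.998
grip_force: 0.0
clock: 9.75
ee_pos: [0.4805, 0.3354, 0.2742]
ee_rot: [-0.512, 3.094, 0.002]
wrist_force: [-0.5, 0.0, -0.2]
finger_gap: 0.697
grip_force: 0.0
clock: 10.05
ee_pos: [0.4792, 0.3347, 0.2683]
ee_rot: [0.686, -3.064, 0.001]
wrist_force: [0.4, -0.0, 0.1]
finger_gap: 0.502
grip_force: 0.0
[ 4.36245888e-01  6.23231351e-02  1.76441341e+00  4.08311134e-06
  1.31664182e+00 -1.57519587e+00] 10.05
[0.47922233 0.33474206 0.26828006] -154.7529354204702
[ -17.25495872 -200.80154705  108.2470486 ] [[281.74885563 177.54105614]]
```

View pics/w4.png

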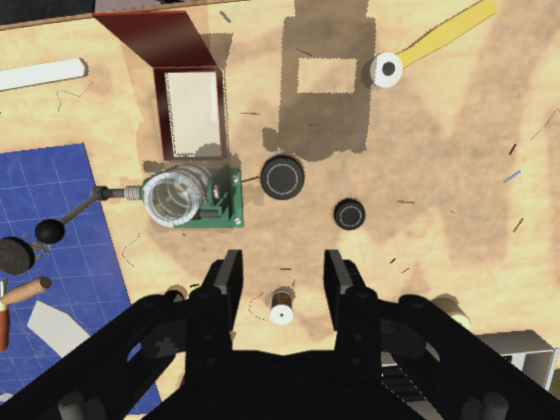

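The cap lies flat on the worktop at (282,178) and the jar is open at (172,195). The ball is at (49,231). Going to the ball.

```bash
python3 -m pendant '[0,-5,-50,0,0, 0,-10,-100,0,0, 0,-15,-150,0,0, 0,-17,-190,0,0, 0,-17,-201,0,0]'
python3 -m pendant '[0,0,0,0,0, 0,0,0,40,0, 0,0,0,80,0, 0,0,0,108,0, 0,0,0,108,0]'
python3 - <<'E'
from h import *
s=env.sense();print(s['ee_pos'],s['wrist_force'])
c=env.capture("wrist");print(proj(c,[.5803,.1604,.1788],s));save(c,"pics/w5.png",(140,180,420,390),2)
print(totool(np.array([.5803,.1604,.160])-s['ee_pos'],s))
E
```

```text
clock: 10.6
ee_pos: [0.5823, 0.1571, 0.2672]
ee_rot: [0.681, -3.064, 0.001]
wrist_force: [-0.2, 0.4, 0.5]
finger_gap: 0.5
grip_force: 0.0
clock: 11.1
ee_pos: [0.5766, 0.162, 0.155]
ee_rot: [0.69, -3.053, -0.003]
wrist_force: [-1.0, 0.3, -0.3]
finger_gap: 0.502
grip_force: 0.0
[0.57661006 0.16202686 0.15498933] [-1.02260611  0.32109093 -0.34088126]
[[275.97119124 291.7698851 ]]
[-2.57477856 -3.03209029 -5.05431173]
```

View pics/w5.png

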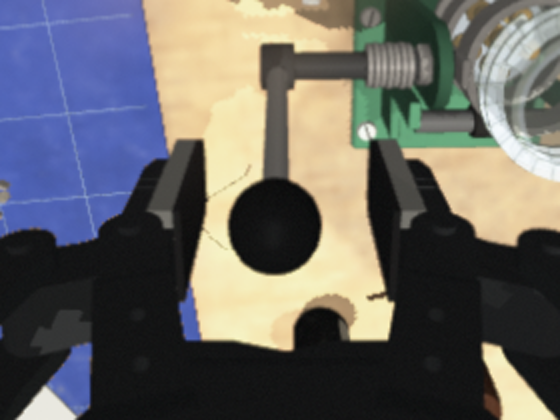

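The ball sits between the pads at full-picture (277,293), as predicted. Closing on it.

```bash
python3 -m pendant '[1,0,0,0,0, 1,0,0,0,0, 1,0,0,0,0, 1,0,0,0,0, 1,0,0,0,0]' 30
python3 - <<'E'
from h import *
s=env.sense();print(s['ee_pos'],s['finger_gap'],s['joints'])
for t in np.arange(.25,2.36,.25).tolist()+[2.30]:
    f=lambda a:np.array([80*np.sin(a),80*np.cos(a)])  # forward, up
    d=f(t-np.radians(10))-f(-np.radians(10));print(round(t,2),"x",round(d[0],1),"z",round(-d[1],1))
E
```

```text
clock: 11.65
ee_pos: [0.5826, 0.1616, 0.1638]
ee_rot: [-0.689, 3.061, 0.002]
wrist_force: [-1.9, 2.8, 6.0]
finger_gap: 0.234
grip_force: 29.6
[0.58257484 0.16158415 0.1637783 ] 0.23361036063576748 [ 1.02237744e-01  1.94244874e-01  1.81538257e+00  1.70021907e-03
  1.12790956e+00 -1.91224512e+00]
0.25 x 19.9 z -1.0
0.5 x 39.5 z 3.0
0.75 x 57.4 z 11.7
1.0 x 72.7 z 24.5
1.25 x 84.3 z 40.8
1.5 x 91.5 z 59.4
1.75 x 93.9 z 79.2
2.0 x 91.3 z 98.9
2.25 x 83.9 z 117.5
2.3 x 81.9 z 120.9
```

```bash
python3 -m pendant '[1,10,0,-1,0, 1,20,0,-1,0, 1,30,0,0.5,0, 1,39.5,0,3,0, 1,49,0,7,0]'
python3 -m pendant '[1,8.5,0,5,0, 1,16.5,0,11,0, 1,23.7,0,17.7,0, 1,30,0,25.5,0, 1,35.3,0,34,0]'
python3 -m pendant '[1,4,0,9,0, 1,7.2,0,18.5,0, 1,9,0,28.4,0, 1,9.6,0,38.4,0, 1,9,0,48.3,0]'
python3 -m pendant '[1,-2,0,10,0, 1,-5,0,19.3,0, 1,-9,0,28.4,0, 1,-11,0,32,0, 1,-13,0,34.5,0]'
python3 -m pendant '[1,0,0,0,0, 1,0,0,0,0, 1,0,0,0,0, 1,0,0,0,0, 1,0,0,0,0]'
```

```text
clock: 12.15
ee_pos: [0.5399, 0.1408, 0.158]
ee_rot: [-0.687, 3.055, 0.002]
wrist_force: [0.9, 3.9, 7.4]
finger_gap: 0.233
grip_force: 30.5
clock: 12.65
ee_pos: [0.5068, 0.1247, 0.1233]
ee_rot: [-0.689, 3.06, -0.001]
wrist_force: [-2.4, 1.0, 8.8]
finger_gap: 0.233
grip_force: 33.5
clock: 13.15
ee_pos: [0.4978, 0.1204, 0.0733]
ee_rot: [-0.69, 3.063, -0.001]
wrist_force: [-2.6, 0.5, 6.3]
finger_gap: 0.231
grip_force: 35.3
clock: 13.65
ee_pos: [0.509, 0.1258, 0.0381]
ee_rot: [0.691, -3.064, 0.001]
wrist_force: [-3.8, 0.0, 5.5]
finger_gap: 0.234
grip_force: 35.2
clock: 14.15
ee_pos: [0.5091, 0.1258, 0.0384]
ee_rot: [0.692, -3.064, 0.002]
wrist_force: [-3.5, -1.1, 5.4]
finger_gap: 0.231
grip_force: 35.1
```

```bash
python3 -m pendant '[1,0,0,0,0, 1,0,0,0,0, 1,0,0,0,0, 1,0,0,0,0, 1,0,0,0,0]'
python3 -m pendant '[1,0,0,0,0, 1,0,0,0,0, 1,0,0,0,0, 1,0,0,0,0, 1,0,0,0,0]'
python3 - <<'E'
from h import *
c=env.capture("wrist");w=c["image"][:,:,::-1];d=env.capture("scene");
a=cv2.resize(d["image"][185:315,230:375,::-1],(400,359),interpolation=cv2.INTER_CUBIC)
o=np.zeros((359,800,3),np.uint8);o[:,:400]=a;o[:300,400:]=cv2.resize(w,(400,300),interpolation=cv2.INTER_AREA);cv2.imwrite("pics/t1.png",o)
E
```

```text
clock: 14.65
ee_pos: [0.5091, 0.1259, 0.0385]
ee_rot: [0.692, -3.064, 0.002]
wrist_force: [-3.4, -0.4, 6.4]
finger_gap: 0.234
grip_force: 35.1
clock: 15.15
ee_pos: [0.509, 0.1259, 0.0384]
ee_rot: [0.692, -3.064, 0.002]
wrist_force: [-2.2, 0.4, 5.1]
finger_gap: 0.235
grip_force: 35.1
```

View pics/t1.png

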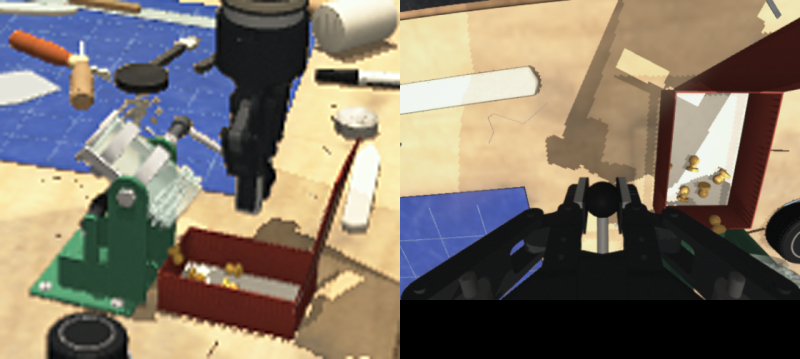

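Four studs lie in the tin. One or two more show at the mouth, wrist (716,225) and scene (177,255), possibly still on the lip. I'll hold longer and look closer.

```bash
python3 -m pendant '[1,1,0,2,0, 1,-1,0,2,0, 1,1,0,2,0, 1,-1,0,2,0, 1,0,0,2,0]'
python3 - <<'E'
from h import *
c=env.capture("wrist");d=env.capture("scene");
a=cv2.resize(d["image"][240:300,270:350,::-1],(400,300),interpolation=cv2.INTER_CUBIC)
b=cv2.resize(c["image"][120:330,350:560,::-1],(400,400),interpolation=cv2.INTER_CUBIC)
o=np.zeros((400,800,3),np.uint8);o[:300,:400]=a;o[:,400:]=b;cv2.imwrite("pics/t2.png",o)
E
```

```text
clock: 15.75
ee_pos: [0.51, 0.1263, 0.0368]
ee_rot: [-0.689, 3.063, -0.0]
wrist_force: [-1.4, 1.3, 6.1]
finger_gap: 0.232
grip_force: 34.7
```

View pics/t2.png

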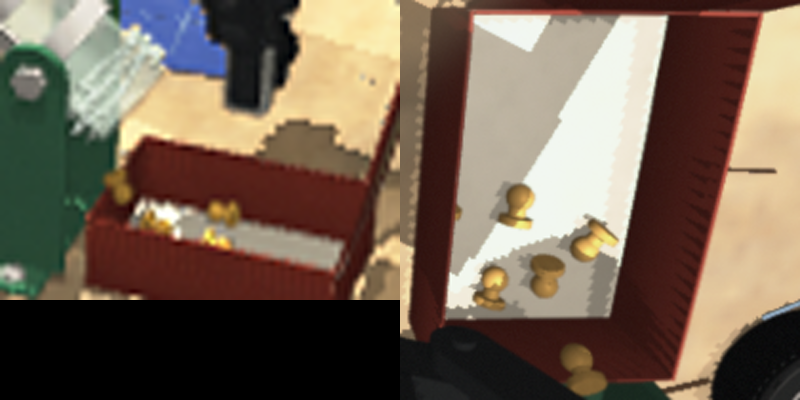

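```bash
python3 - <<'E'
from h import *
s=env.sense();c=env.capture("wrist");d=env.capture("scene")
A=np.array([.5288,.2355,0]);Q=R.from_euler('z',25.6,degrees=True).as_matrix()
f=lambda x,y:(350+(x-400)*.525,120+y*.525)
g=lambda x,y:(270+x/5,240+y/5)
S=lambda P:np.round((Q.T@(P-A))*1000,1)
P=tri([ray(c,f(580,370),s),ray(d,g(120,185))]);print("stud",P,S(P),proj(c,P,s),f(580,370))
for a,b in(((578,352),(112,178)),((585,380),(122,195))): 
    P=tri([ray(c,f(*a),s),ray(d,g(*b))]);print(S(P),proj(c,P,s)-f(*a))
for z in(.03,.036,.042,.05): print(z,S(atz(c,f(580,370),z,s)),S(atz(d,g(120,185),z)))
for n,p in(("nearL",(95,212)),("back-far",(145,140)),): print(n,S(atz(d,g(*p),.036)))
for p in((437,345),(675,378),(690,378),(468,10),(760,12)): print("w",S(atz(c,f(*p),.036,s)))
E
```

```text
stud [0.50003865 0.22610029 0.03524471] [-30.    4.   35.2] [[444.44750219 313.12434329]] (444.5, 314.25)
[-30.1   3.8  34.9] [[0.42848746 7.70789519]]
[-29.3   6.2  33.9] [[-0.29301388 -6.86808074]]
0.03 [-25.2   7.5  30. ] [-28.1  -3.3  30. ]
0.036 [-29.8   3.6  36. ] [-31.1   5.7  36. ]
0.042 [-34.4  -0.3  42. ] [-34.1  14.7  42. ]
0.05 [-40.5  -5.5  50. ] [-38.   26.7  50. ]
nearL [-28.3  30.   36. ]
back-far [-29. -34.  36.]
w [-39.3 -41.2  36. ]
w [-26.2  34.3  36. ]
w [-26.   39.2  36. ]
w [-135.2  -41.6   36. ]
w [-135.4   33.2   36. ]
```

The last stud, at stand (-30, 4, 35), is straddling the tin's back rim. Five are inside. First I return the jar upright, then deal with the stud.

```bash
python3 -m pendant '[1,3.6,0,-8.3,0, 1,11,0,-27,0, 1,13.6,0,-46.6,0, 1,11,0,-66.4,0, 1,4,0,-85,0]'
python3 -m pendant '[1,-11.6,0,-16.3,0, 1,-27,0,-29,0, 1,-45,0,-37.8,0, 1,-64.4,0,-42,0, 1,-84,0,-41,0]'
python3 -m pendant '[1,0,0,0,0, 1,0,0,0,0, 1,0,0,0,0, -0.2,0,0,0,0, -0.2,0,0,0,0]'
python3 -m pendant '[-0.2,0,0,-50,0, -0.2,0,0,-80,0, -0.2,20,0,-80,0, -0.2,60,0,-80,0, -0.2,60,0,-80,0]'
python3 - <<'E'
from h import *
s=env.sense();c=env.capture("wrist");d=env.capture("scene");print(s["ee_pos"])
import pickle;pickle.dump((s,c,d),open("w6.pkl","wb"))
a=cv2.resize(d["image"][230:310,260:360,::-1],(400,320),interpolation=cv2.INTER_CUBIC)
b=cv2.resize(c["image"][0:300,260:560,::-1],(400,400),interpolation=cv2.INTER_CUBIC)
o=np.zeros((400,800,3),np.uint8);o[:320,:400]=a;o[:,400:]=b;cv2.imwrite("pics/t3.png",o)
E
```

```text
clock: 16.45
ee_pos: [0.5069, 0.125, 0.1219]
ee_rot: [-0.688, 3.058, -0.0]
wrist_force: [9.2, 5.4, -8.6]
finger_gap: 0.231
grip_force: 34.6
clock: 16.95
ee_pos: [0.5646, 0.1531, 0.1619]
ee_rot: [0.686, -3.003, 0.017]
wrist_force: [-77.8, -39.8, 56.5]
finger_gap: 0.0
grip_force: 46.3
clock: 17.45
ee_pos: [0.5751, 0.1579, 0.1586]
ee_rot: [0.687, -3.051, 0.003]
wrist_force: [0.4, 1.3, -0.9]
finger_gap: 0.335
grip_force: 0.0
clock: 17.95
ee_pos: [0.5224, 0.1335, 0.2396]
ee_rot: [0.689, -3.059, 0.001]
wrist_force: [-1.8, -0.4, -0.4]
finger_gap: 0.599
grip_force: 0.0
[0.522366   0.13346097 0.2395609 ]
```

View pics/t3.png

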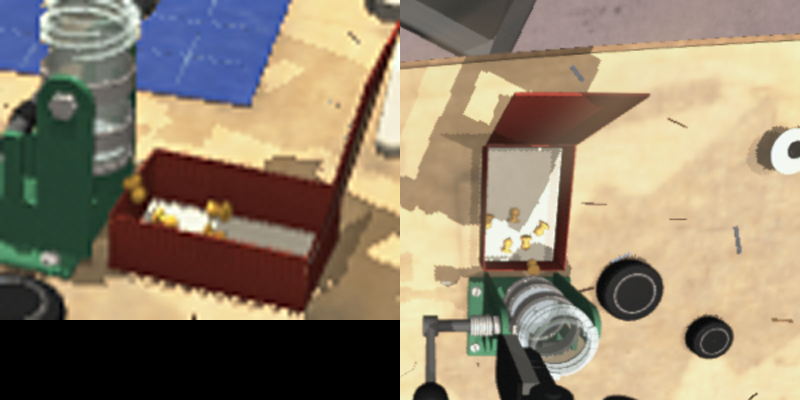

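The picture shows the jar upright again and empty, five studs on the tin floor, and the sixth still astride the back rim at wrist (360,200), scene (294,276). The ball slipped out at the stop, with no lasting effect. I'm past my picture budget, so from here I measure numerically: brass blobs, tin edges and worktop edge.

```bash
cat >> h.py <<'E'
A=np.array([.5288,.2355,0]);Q=R.from_euler('z',25.6,degrees=True).as_matrix()
S=lambda P:np.round((Q.T@(np.asarray(P)-A))*1000,1)
W=lambda x,y,z:A+Q@(np.array([x,y,z])/1000)
def brass(c,s,z,box=(-160,20,-60,60)):
    h=cv2.cvtColor(c["image"],cv2.COLOR_RGB2HSV).astype(int)
    m=((h[...,0]>12)&(h[...,0]<26)&(h[...,1]>130)&(h[...,2]>70)).astype(np.uint8)
    n,l,st,ce=cv2.connectedComponentsWithStats(m);r=[]
    for k in range(1,n):
        if st[k,4]>=6:
            P=S(atz(c,ce[k],z,s))
            if box[0]<P[0]<box[1] and box[2]<P[1]<box[3]: r.append((np.round(ce[k],1),st[k,4],st[k,:4],P))
    return r
E
python3 - <<'E'
from h import *
import pickle
s,c,d=pickle.load(open("w6.pkl","rb"))
for z in(.006,): 
    for q in brass(c,s,z): print(q)
print("scene")
for q in brass(d,None,.036): print(q)
f=lambda x,y:(260+(x-400)*.75,y*.75)
print("edge",S(atz(c,f(533,55),0,s)))
for p in((483,147),(577,147),(480,272),(567,272)): print("tin",S(atz(c,f(*p),.036,s)))
for p in((630,290),(605,330)): print("cap",atz(c,f(*p),.022,s))
P=tri([ray(c,f(533,267),s),ray(d,(293.8,276.5))]);print(P,S(P),proj(c,P,s)-f(533,267),proj(d,P))
h=cv2.cvtColor(c["image"],cv2.COLOR_RGB2HSV);print(h[200,355:366].tolist(),h[196:208,360].tolist())
E
```

```text
(array([345.6, 161.5]), np.int32(19), array([344, 158,   4,   8], dtype=int32), array([-71.9,  -8.5,   6. ]))
(array([326. , 164.3]), np.int32(13), array([325, 162,   4,   6], dtype=int32), array([-68.4, -33.4,   6. ]))
(array([364.4, 170.9]), np.int32(20), array([362, 167,   6,   9], dtype=int32), array([-59.9,  16.5,   6. ]))
(array([353.9, 182. ]), np.int32(27), array([352, 178,   6,   9], dtype=int32), array([-45.4,   3.7,   6. ]))
(array([339.8, 181.8]), np.int32(9), array([339, 180,   4,   6], dtype=int32), array([-45.7, -14.6,   6. ]))
(array([359.2, 200. ]), np.int32(81), array([355, 195,  10,  11], dtype=int32), array([-21.1,  12.4,   6. ]))
scene
(array([293.6, 276.8]), np.int32(31), array([291, 273,   6,   8], dtype=int32), array([-30. ,   5.1,  36. ]))
(array([314.3, 281.9]), np.int32(24), array([311, 280,   7,   5], dtype=int32), array([-78.2,   7.7,  36. ]))
(array([300.4, 284.4]), np.int32(17), array([298, 282,   6,   5], dtype=int32), array([-53.5,  28.2,  36. ]))
(array([312.5, 287.7]), np.int32(10), array([310, 286,   6,   4], dtype=int32), array([-81.3,  30.6,  36. ]))
edge [-211.9    1.8    0. ]
tin [-133.4  -44.3   36. ]
tin [-133.6   35.1   36. ]
tin [-24.4 -43.3  36. ]
tin [-24.1  36.8  36. ]
cap [0.4816267  0.33008046 0.022     ]
cap [0.52807162 0.33091756 0.022     ]
[0.49996187 0.22693518 0.03666133] [-29.7   4.7  36.7] [[-0.05778558 -0.45382341]] [[293.56410436 276.4036015 ]]
[[12, 154, 73], [17, 152, 111], [18, 151, 142], [18, 150, 160], [18, 149, 168], [18, 150, 168], [18, 152, 166], [18, 150, 165], [18, 152, 153], [15, 158, 105], [7, 165, 71]] [[18, 150, 168], [18, 150, 165], [18, 149, 152], [18, 151, 160], [18, 150, 168], [18, 151, 169], [18, 150, 168], [18, 150, 168], [18, 150, 165], [18, 134, 147], [17, 89, 121], [16, 30, 128]]
```

```bash
python3 - <<'E'
from h import *
import pickle
s,c,d=pickle.load(open("w6.pkl","rb"))
f=lambda x,y:(260+(x-400)*.75,y*.75)
for p in((650,93),(513,93)):
  P=tri([ray(c,f(*p),s),ray(d,(361,235))]);print(S(P),proj(c,P,s)-f(*p),proj(d,P)-[361,235])
h=cv2.cvtColor(d["image"],cv2.COLOR_RGB2HSV).astype(int)
m=((h[...,0]<6)|(h[...,0]>172))&(h[...,1]>140)&(h[...,2]>40)
m=m.astype(np.uint8);n,l,st,ce=cv2.connectedComponentsWithStats(m)
for k in range(1,n):
  if st[k,4]>100: print(st[k])
k=l[290,320];ys,xs=np.nonzero(l==k)
for y in range(230,300,6):
  if (ys==y).any(): print(y,xs[ys==y].min(),xs[ys==y].max(),end="; ")
# predicted lid tops for candidate lean
for lean in(0,20,30,40):
  L=np.array([W(-134-105*np.sin(np.radians(lean)),y,36+105*np.cos(np.radians(lean))) for y in(-42,35)]);print(lean,proj(d,L).round(),proj(c,L,s).round())
E
```

```text
[-163.3   19.1  172.5] [[ -0.4058331  -12.54720679]] [[-3.96210028 -0.18014635]]
[-160.   -42.   141.9] [[-0.07716528 -0.53490684]] [[-0.18173027  0.00284039]]
[498 164  18  27 292]
[ 288  235   72   73 1334]
[458 267  18  22 228]
[371 312  18  36 351]
230 0 559; 236 0 559; 242 0 559; 248 0 559; 254 0 559; 260 0 559; 266 0 559; 272 0 559; 278 0 559; 284 0 559; 290 0 559; 296 0 559; 0 [[349. 233.]
 [340. 250.]] [[343. 105.]
 [440. 106.]]
20 [[365. 239.]
 [357. 256.]] [[343.  57.]
 [442.  58.]]
30 [[373. 244.]
 [365. 261.]] [[343.  36.]
 [440.  37.]]
40 [[379. 249.]
 [372. 267.]] [[341.  19.]
 [436.  20.]]
```

```bash
python3 - <<'E'
from h import *
s=env.sense();print(s["ee_pos"],totool(W(-75,34,22)-s["ee_pos"],s),s["joints"],np.degrees(2*np.arctan2(s["ee_rot"][1],s["ee_rot"][0])))
E
```

```text
[0.52613222 0.13431713 0.24134956] [ 29.37242854 124.0952217  219.28459984] [ 6.32983414e-02 -1.34923266e-02  1.89122132e+00 -5.59346075e-04
  1.26373635e+00 -1.94997845e+00] 205.36194824328703
```

```bash
python3 -m pendant '[0.3,20,45,0,0, 0.3,29,90,0,0, 0.3,29,124,0,0, 0.3,29,124,50,0, 0.3,29,124,100,0]' 40
python3 -m pendant '[0.3,0,0,40,0, 0.3,0,0,75,0, 0.3,0,0,90,0, 0.3,0,0,90,0, 0.3,0,0,90,0]'
python3 - <<'E'
from h import *
s=env.sense();print(s["ee_pos"],s["wrist_force"],totool(W(-75,34,22)-s["ee_pos"],s))
c=env.capture("wrist");d=env.capture("scene")
for z in(.006,.036): print([ (q[0],q[1],q[3]) for q in brass(c,s,z)])
print([ (q[0],q[1]) for q in brass(d,None,.036)])
# red extent along image rows near pads
h=cv2.cvtColor(c["image"],cv2.COLOR_RGB2HSV).astype(int)
P=proj(c,[W(x,y,36) for x in(-100,-90) for y in(32.7,34.7,36)],s);print(P.round(1).tolist())
for x in(-100,-105):
  y=int(proj(c,W(x,34,36),s)[0,1]);m=((h[y,:,0]<7)|(h[y,:,0]>172))&(h[y,:,1]>120);print(y,np.nonzero(m)[0].tolist()[:60])
E
```

```text
clock: 18.55
ee_pos: [0.4499, 0.2364, 0.1432]
ee_rot: [-0.693, 3.056, 0.0]
wrist_force: [-0.2, -0.1, -0.5]
finger_gap: 0.351
grip_force: 0.0
clock: 19.05
ee_pos: [0.4487, 0.2348, 0.052]
ee_rot: [-0.691, 3.064, -0.0]
wrist_force: [-0.1, -0.1, 0.6]
finger_gap: 0.347
grip_force: 0.0
[0.44867138 0.23481555 0.05196281] [-0.09727411 -0.10992537  0.56335968] [ 2.46914025e+00 -4.35610440e-03  2.99605584e+01]
[(array([218.8, 233. ]), np.int32(194), array([-71.3,  -9.7,   6. ])), (array([182.3, 240.5]), np.int32(196), array([-65.8, -35.4,   6. ])), (array([260.1, 248.4]), np.int32(178), array([-59.8,  18.4,   6. ])), (array([214.2, 272.3]), np.int32(189), array([-41., -15.,   6.]))]
[(array([218.8, 233. ]), np.int32(194), array([-83.4,  -2.7,  36. ])), (array([182.3, 240.5]), np.int32(196), array([-78.7, -24.3,  36. ])), (array([260.1, 248.4]), np.int32(178), array([-73.7,  20.9,  36. ])), (array([214.2, 272.3]), np.int32(189), array([-57.9,  -7.1,  36. ]))]
[(array([293.4, 276.8]), np.int32(28)), (array([314.3, 281.8]), np.int32(25)), (array([299.3, 284.6]), np.int32(9)), (array([312.5, 287.7]), np.int32(10))]
[[279.9, 205.3], [283.5, 205.3], [285.8, 205.3], [280.0, 222.1], [283.5, 222.1], [285.8, 222.1]]
205 [281]
196 [281]
```

```bash
python3 -m pendant '[0.3,2,0,15,0, 0.3,2,0,30,0, 0.3,2,0,30,0, 0.3,2,0,30,0, 1,2,0,30,0]' 25
python3 -m pendant '[1,0,0,0,0, 1,0,0,0,0, 1,0,0,0,0, 1,0,0,0,0, 1,0,0,0,0]'
python3 - <<'E'
from h import *
s=env.sense();print(s["ee_pos"],s["finger_gap"],s["wrist_force"]);d=env.capture("scene");print([ (q[0],q[1]) for q in brass(d,None,.036)])
E
```

```text
clock: 19.65
ee_pos: [0.447, 0.234, 0.023]
ee_rot: [-0.69, 3.062, 0.0]
wrist_force: [0.5, 0.8, -0.2]
finger_gap: 0.194
grip_force: 0.0
clock: 20.15
ee_pos: [0.4469, 0.2339, 0.0227]
ee_rot: [-0.69, 3.062, -0.0]
wrist_force: [-0.9, -1.3, 6.8]
finger_gap: 0.015
grip_force: 26.7
[0.44685878 0.23385925 0.02274392] 0.015014886240763562 [-0.92863533 -1.2690498   6.78735244]
[(array([293.3, 276.9]), np.int32(30)), (array([315.4, 283.5]), np.int32(10)), (array([300. , 284.4]), np.int32(15))]
```

Wall gripped, and the rim stud is still in place. I drag the tin forward 40 mm, slowly.

```bash
python3 -m pendant '[1,2,0,0,0, 1,5,0,0,0, 1,9,0,0,0, 1,13,0,0,0, 1,17,0,0,0]'
python3 -m pendant '[1,5,0,0,0, 1,10,0,0,0, 1,15,0,0,0, 1,20,0,0,0, 1,23,0,0,0]'
python3 -m pendant '[1,0,0,0,0, 1,0,0,0,0]'
python3 - <<'E'
from h import *
s=env.sense();print(s["ee_pos"],S(s["ee_pos"]),s["finger_gap"],s["wrist_force"]);d=env.capture("scene");c=env.capture("wrist")
print([ (q[0],q[1],q[3]) for q in brass(d,None,.036)]);print([ (q[0],q[1],q[3]) for q in brass(c,s,.006)])
E
```

```text
clock: 20.7
ee_pos: [0.4322, 0.2268, 0.0227]
ee_rot: [-0.689, 3.06, 0.001]
wrist_force: [4.7, 1.8, 5.1]
finger_gap: 0.015
grip_force: 26.6
clock: 21.2
ee_pos: [0.4113, 0.2169, 0.0227]
ee_rot: [-0.689, 3.06, 0.001]
wrist_force: [5.3, 1.8, 4.8]
finger_gap: 0.017
grip_force: 26.6
clock: 21.4
ee_pos: [0.411, 0.2168, 0.0227]
ee_rot: [-0.69, 3.061, 0.0]
wrist_force: [2.7, 1.2, 6.6]
finger_gap: 0.007
grip_force: 26.8
[0.4109868  0.21676254 0.0227111 ] [-114.3   34.    22.7] 0.007251156253947962 [2.68950758 1.17875486 6.60293837]
[(array([310.7, 280.5]), np.int32(32), array([-69.2,   5.6,  36. ])), (array([317.5, 288.3]), np.int32(19), array([-91.8,  28.9,  36. ]))]
[(array([210.4, 255.2]), np.int32(274), array([-110.7,   -8.8,    6. ])), (array([176.8, 261.6]), np.int32(309), array([-106.4,  -29.4,    6. ])), (array([250.1, 276.9]), np.int32(38), array([-96.1,  14.3,   6. ])), (array([234.1, 289.3]), np.int32(221), array([-87.3,   4.1,   6. ])), (array([206.4, 289.5]), np.int32(48), array([-87.2, -13.1,   6. ]))]
```

```bash
python3 -m pendant '[0.3,0,0,0,0, 0.3,0,0,0,0, 0.3,0,0,0,0, 0.3,0,0,-30,0, 0.3,0,0,-60,0]'
python3 -m pendant '[0,0,0,0,0, 0,0,0,0,0]'
python3 - <<'E'
from h import *
s=env.sense();c=env.capture("wrist");d=env.capture("scene");print(s["ee_pos"])
for z in(.0367,): print([ (q[0],q[1],q[3]) for q in brass(c,s,z)])
b=[q for q in brass(d,None,.036)];print([(q[0],q[1],q[3]) for q in b])
for q in brass(c,s,.036):
  P=tri([ray(c,q[0],s),ray(d,b[0][0])]);print(S(P),(proj(c,P,s)-q[0]).round(1))
print(totool(W(-79,5,30)-s["ee_pos"],s))
E
```

```text
clock: 22.0
ee_pos: [0.4072, 0.2158, 0.08]
ee_rot: [0.689, -3.058, 0.0]
wrist_force: [1.0, 0.2, 1.3]
finger_gap: 0.349
grip_force: 0.0
clock: 22.2
ee_pos: [0.4091, 0.2163, 0.0813]
ee_rot: [0.69, -3.064, 0.0]
wrist_force: [-0.3, -0.4, 0.3]
finger_gap: 0.503
grip_force: 0.0
[0.40913397 0.21634484 0.08125297]
[(array([227.7, 223.3]), np.int32(134), array([-122.6,   -2.4,   36.7])), (array([201.9, 229.3]), np.int32(152), array([-118.3,  -20.2,   36.7])), (array([262.8, 237.8]), np.int32(130), array([-112. ,   21. ,   36.7])), (array([245.6, 253.5]), np.int32(143), array([-100.3,    8.8,   36.7])), (array([222.9, 254.1]), np.int32(49), array([-99.8,  -7.1,  36.7])), (array([244.7, 291.9]), np.int32(166), array([-69.5,   6.9,  36.7]))]
[(array([310.8, 280.6]), np.int32(32), array([-69.5,   5.6,  36. ])), (array([330.3, 288.5]), np.int32(42), array([-117.1,   19.6,   36. ])), (array([317.5, 288.3]), np.int32(19), array([-91.8,  28.9,  36. ]))]
[-90.2  -6.   20.7] [[ 1.5 33.1]]
[-80.7 -31.5   3.6] [[ 0.7 28.1]]
[-91.8  20.8  38.7] [[ 0.1 27.9]]
[-82.    6.6  30.3] [[-0.9 18.8]]
[-75.7 -13.2  17.2] [[-1.1 16.9]]
[-69.8   6.9  36.9] [[ 0.  -0.2]]
[-37.3204232  -29.30072475  51.23685477]
```

```bash
python3 -m pendant '[0,-20,-15,0,0, 0,-37,-28,0,0, 0,-37,-28,0,0, 0,-37,-28,0,0, 0,-37,-28,20,0]' 20
python3 -m pendant '[0,0,0,20,0, 0,0,0,31,0, 0,0,0,31,0, 0,0,0,31,0, 0,0,0,31,0]'
python3 -m pendant '[1,0,0,0,0, 1,0,0,0,0, 1,0,0,0,0, 1,0,0,0,0, 1,0,0,0,0]'
python3 - <<'E'
from h import *
s=env.sense();print(S(s["ee_pos"]),s["finger_gap"],s["grip_force"])
E
```

```text
clock: 22.8
ee_pos: [0.4557, 0.2076, 0.0626]
ee_rot: [-0.69, 3.062, 0.0]
wrist_force: [0.4, -0.2, -0.8]
finger_gap: 0.503
grip_force: 0.0
clock: 23.3
ee_pos: [0.4534, 0.2078, 0.0338]
ee_rot: [0.692, -3.058, -0.002]
wrist_force: [-12.1, -2.4, 27.4]
finger_gap: 0.501
grip_force: 13.4
clock: 23.8
ee_pos: [0.455, 0.2085, 0.032]
ee_rot: [-0.69, 3.064, 0.003]
wrist_force: [-3.0, 3.4, 10.6]
finger_gap: 0.078
grip_force: 19.9
[-78.3   7.5  32. ] 0.07768604677963292 19.86350454390049
```

```bash
python3 -m pendant '[1,2,0,-5,0, 1,4,0,-14,0, 1,12,0,-18,0, 1,22,0,-18,0, 1,22,0,-18,0]'
python3 - <<'E'
from h import *
s=env.sense();c=env.capture("wrist");d=env.capture("scene");print(S(s["ee_pos"]),s["finger_gap"],s["wrist_force"])
for z in(.042,): print([ (q[0],q[1],q[3]) for q in brass(c,s,z)])
b=brass(d,None,.036);print([(q[0],q[1],q[3]) for q in b])
h=cv2.cvtColor(c["image"],cv2.COLOR_RGB2HSV).astype(int)
for x in (-55,-60,-62,-64,-66,-68,-70,-72): 
  u=proj(c,W(x,-25,36),s)[0].astype(int);print(x,u,c["image"][u[1],u[0]],end=" ")
E
```

```text
clock: 24.3
ee_pos: [0.4329, 0.1969, 0.0477]
ee_rot: [0.69, -3.062, 0.0]
wrist_force: [0.3, -0.1, -0.7]
finger_gap: 0.072
grip_force: 19.7
[-103.1    6.6   47.7] 0.07181215184111679 [ 0.26519599 -0.05326818 -0.65440472]
[(array([255.8, 222.8]), np.int32(193), array([-123.9,   -7.5,   42. ])), (array([224.7, 228.4]), np.int32(226), array([-120.8,  -24.3,   42. ])), (array([297.1, 239.9]), np.int32(180), array([-114. ,   14.6,   42. ])), (array([277.9, 258.1]), np.int32(48), array([-103.2,    4.1,   42. ])), (array([246.1, 262.9]), np.int32(154), array([-100.3,  -13.6,   42. ])), (array([282.9, 283.4]), np.int32(328), array([-87.2,   6.9,  42. ]))]
[(array([318.1, 287.2]), np.int32(21), array([-91.7,  24.4,  36. ])), (array([330.8, 287.8]), np.int32(39), array([-117.4,   16.8,   36. ]))]
-55 [231 323] [20 21 21] -60 [231 316] [19 19 20] -62 [231 314] [19 19 18] -64 [231 311] [20 20 20] -66 [230 308] [19 20 21] -68 [230 305] [20 20 21] -70 [230 303] [20 20 20] -72 [230 300] [21 22 21]
```

```bash
python3 -m pendant '[1,0,0,8,0, 1,0,0,14,0, 1,0,0,14,0, 0.2,0,0,14,0, 0.2,0,0,14,0]'
python3 -m pendant '[0.2,0,0,0,0, 0.3,0,0,-30,0, 0.3,0,0,-50,0, 0.3,0,0,-50,0, 0.3,0,0,-50,0]'
python3 - <<'E'
from h import *
s=env.sense();c=env.capture("wrist");d=env.capture("scene");print(S(s["ee_pos"]),s["finger_gap"])
print([ (q[0],q[1],q[3]) for q in brass(c,s,.006)])
b=brass(d,None,.006);print([(q[0],q[1],q[3]) for q in b])
print(totool(W(-114.5,34,22.5)-s["ee_pos"],s))
E
```

```text
clock: 24.9
ee_pos: [0.4353, 0.1976, 0.0344]
ee_rot: [-0.691, 3.065, -0.0]
wrist_force: [-0.2, -0.2, 0.0]
finger_gap: 0.397
grip_force: 0.0
clock: 25.4
ee_pos: [0.4353, 0.1977, 0.0846]
ee_rot: [-0.69, 3.064, -0.0]
wrist_force: [0.2, -0.3, 0.3]
finger_gap: 0.353
grip_force: 0.0
[-100.7    6.3   84.6] 0.3525525422181595
[(array([260.4, 203.2]), np.int32(135), array([-111.2,  -10.9,    6. ])), (array([233.9, 208.2]), np.int32(145), array([-107.2,  -31.8,    6. ])), (array([295.5, 219.3]), np.int32(128), array([-97.8,  16.6,   6. ])), (array([274.8, 235. ]), np.int32(138), array([-84.5,   0. ,   6. ])), (array([253.1, 238.5]), np.int32(132), array([-81.5, -17.6,   6. ])), (array([302.3, 235.7]), np.int32(109), array([-83.8,  22.3,   6. ]))]
[(array([318.1, 287.2]), np.int32(21), array([-79.8, -19.6,   6. ])), (array([330.8, 287.9]), np.int32(40), array([-107. ,  -27.3,    6. ]))]
[14.01396595 27.71040554 62.09784292]
```

All six are now on the tin floor. Putting the tin back.

```bash
python3 -m pendant '[0.3,14,28,0,0, 0.3,14,28,0,0, 0.3,14,28,30,0, 0.3,14,28,50,0, 0.3,14,28,62,0]' 25
python3 -m pendant '[0.3,0,0,0,0, 0.3,0,0,0,0, 1,0,0,0,0, 1,0,0,0,0, 1,0,0,0,0]'
python3 -m pendant '[1,0,0,0,0, 1,0,0,0,0, 1,-2,0,0,0, 1,-5,0,0,0, 1,-9,0,0,0]'
python3 -m pendant '[1,-4,0,0,0, 1,-8,0,0,0, 1,-12,0,0,0, 1,-17,0,0,0, 1,-21,0,0,0]'
python3 -m pendant '[1,-4,0,0,0, 1,-8,0,0,0, 1,-10,0,0,0, 1,-10,0,0,0, 1,-10,0,0,0]'
python3 -m pendant '[0.3,0,0,0,0, 0.3,0,0,0,0, 0.3,0,0,0,0, 0.3,0,0,-30,0, 0.3,0,0,-70,0]'
python3 - <<'E'
from h import *
s=env.sense();c=env.capture("wrist");print(S(s["ee_pos"]))
print([ (q[0],q[1],q[3]) for q in brass(c,s,.006)])
E
```

```text
clock: 26.0
ee_pos: [0.4089, 0.2162, 0.0199]
ee_rot: [0.69, -3.061, 0.001]
wrist_force: [-0.2, -0.7, 0.6]
finger_gap: 0.352
grip_force: 0.0
clock: 26.5
ee_pos: [0.4114, 0.217, 0.0235]
ee_rot: [-0.69, 3.063, -0.0]
wrist_force: [-0.8, -0.8, 3.3]
finger_gap: 0.014
grip_force: 25.3
clock: 27.0
ee_pos: [0.4154, 0.2193, 0.0233]
ee_rot: [0.689, -3.053, 0.004]
wrist_force: [-11.0, -7.3, 18.7]
finger_gap: 0.013
grip_force: 27.5
clock: 27.5
ee_pos: [0.4352, 0.2287, 0.0234]
ee_rot: [0.689, -3.056, 0.003]
wrist_force: [-11.3, -6.7, 17.1]
finger_gap: 0.014
grip_force: 27.3
clock: 28.0
ee_pos: [0.4446, 0.2332, 0.0234]
ee_rot: [0.689, -3.058, 0.002]
wrist_force: [-8.8, -5.3, 14.4]
finger_gap: 0.016
grip_force: 26.9
clock: 28.5
ee_pos: [0.4444, 0.2334, 0.0904]
ee_rot: [0.689, -3.058, 0.0]
wrist_force: [0.8, 0.3, -0.7]
finger_gap: 0.346
grip_force: 0.0
[-77.   34.6  90.4]
[(array([228.3, 219.3]), np.int32(130), array([-73. ,  -9.4,   6. ])), (array([203.1, 225.4]), np.int32(130), array([-67.8, -30.3,   6. ])), (array([263. , 233.1]), np.int32(119), array([-60.9,  18.6,   6. ])), (array([243.3, 245. ]), np.int32(61), array([-50.3,   2. ,   6. ])), (array([270.6, 248.6]), np.int32(89), array([-47. ,  24.7,   6. ])), (array([223.4, 253.1]), np.int32(127), array([-42.9, -15.1,   6. ]))]
```

```bash
python3 -m pendant '[-1,0,0,-50,0, -1,0,0,-100,0, -1,0,0,-150,0, -1,0,0,-180,0, -1,0,0,-180,0]' 60
python3 - <<'E'
from h import *
s=env.sense();print(s["ee_pos"],totool(np.array([.4815,.335,.27])-s["ee_pos"],s))
E
```

```text
clock: 29.05
ee_pos: [0.4494, 0.235, 0.2789]
ee_rot: [-0.688, 3.053, 0.001]
wrist_force: [0.7, 0.2, -0.4]
finger_gap: 1.001
grip_force: 0.0
[0.44942251 0.23498617 0.27888797] [-71.77018067  76.59811597   9.61749804]
```

```bash
python3 -m pendant '[-1,-25,25,0,0.12, -1,-50,50,0,0.24, -1,-72,77,0,0.36, -1,-72,77,0,0.48, -1,-72,77,0,0.48]'
python3 -m pendant '[-1,0,0,0,0, -1,0,0,0,0, -1,0,0,0,0]'
cat >> h.py <<'E'
def ring(c,guess,r0,r1,th=25):
    g=cv2.cvtColor(c["image"],cv2.COLOR_RGB2GRAY);t=cv2.morphologyEx(g,cv2.MORPH_TOPHAT,np.ones((7,7)))
    Y,X=np.mgrid[:420,:560];q=np.array(guess,float)
    for _ in range(5):
        r=np.hypot(X-q[0],Y-q[1]);m=(r>r0)&(r<r1)&(t>th)
        e=cv2.fitEllipse(np.argwhere(m)[:,::-1].astype(np.float32));q=np.array(e[0])
    return e,m.sum()
E
python3 - <<'E'
from h import *
import pickle
s=env.sense();c=env.capture("wrist");d=env.capture("scene");pickle.dump((s,c,d),open("w7.pkl","wb"))
print(s["ee_pos"],np.degrees(2*np.arctan2(s["ee_rot"][1],s["ee_rot"][0])),s["joints"][5])
q=proj(c,[.482,.335,.022],s)[0];f=np.linalg.norm(proj(c,[.482,.335+.0197,.022],s)[0]-q);print(q,f)
e,n=ring(c,q,f*.75,f*1.25);print(e,n,atz(c,e[0],.022,s))
u=proj(c,[.5288,.2355,.142],s)[0];fr=np.linalg.norm(proj(c,[.5288,.2355+.0205,.142],s)[0]-u);print(u,fr)
g=cv2.cvtColor(c["image"],cv2.COLOR_RGB2GRAY);x,y=u.astype(int);b=60
h=cv2.HoughCircles(cv2.GaussianBlur(g[y-b:y+b,x-b:x+b],(3,3),0),cv2.HOUGH_GRADIENT,1.5,8,param1=80,param2=20,minRadius=int(fr*.8),maxRadius=int(fr*1.4))
print(None if h is None else (h[0][:6]+[x-b,y-b,0]).round(1).tolist())
E
```

```text
clock: 29.55
ee_pos: [0.4781, 0.335, 0.2701]
ee_rot: [-0.055, -3.138, 0.002]
wrist_force: [-0.1, -0.7, -0.9]
finger_gap: 1.0
grip_force: 0.0
clock: 29.85
ee_pos: [0.4786, 0.3339, 0.2723]
ee_rot: [-0.057, -3.141, 0.0]
wrist_force: [1.1, -0.1, -0.2]
finger_gap: 1.0
grip_force: 0.0
[0.47857907 0.33392651 0.27230684] -182.09555069623494 -1.098788795066931
[283.36229892 177.9430462 ] 14.61448638139792
((283.8732604980469, 178.35704040527344), (28.83338737487793, 29.44593048095703), 88.60101318359375) 183 [0.48259083 0.33566921 0.022     ]
[187.12431073 250.12163716] 20.070876135556443
[[199.8, 226.8, 27.1], [205.8, 235.8, 27.1], [196.8, 237.2, 25.5], [193.8, 246.2, 23.8], [207.2, 219.2, 23.8], [189.2, 232.8, 27.1]]
```

```bash
python3 -m pendant '[-1,-3.7,1.3,40,0, -1,-3.7,1.3,90,0, -1,-3.7,1.3,140,0, -1,-3.7,1.3,190,0, -1,-3.7,1.3,230,0]'
python3 -m pendant '[-1,0,0,25,0, -1,0,0,40,0, -1,0,0,43,0, -1,0,0,43,0, -1,0,0,43,0]'
python3 - <<'E'
from h import *
s=env.sense();print(totool(np.array([.4823,.3353,-.001])-s["ee_pos"],s),s["wrist_force"])
E
```

```text
clock: 30.45
ee_pos: [0.4813, 0.3349, 0.0397]
ee_rot: [-0.058, -3.139, 0.001]
wrist_force: [-0.3, -0.2, -0.0]
finger_gap: 0.997
grip_force: 0.0
clock: 30.95
ee_pos: [0.4839, 0.3364, 0.0015]
ee_rot: [0.058, 3.138, 0.003]
wrist_force: [-1.3, 0.0, 0.5]
finger_gap: 0.996
grip_force: 0.0
[ 1.61481117 -1.13242426  2.50437455] [-1.26708106e+00  1.19513181e-03  5.29089234e-01]
```

```bash
python3 -m pendant '[-1,0.5,-0.5,2,0, -1,0.5,-0.5,2,0, -1,0.5,-0.5,2,0, 1,0.5,-0.5,2,0, 1,0.5,-0.5,2,0]' 50
python3 -m pendant '[1,0,0,0,0, 1,0,0,0,0, 1,0,0,0,0, 1,0,0,-10,0, 1,0,0,-40,0]'
python3 -m pendant '[1,0,0,-50,0, 1,0,0,-100,0, 1,0,0,-140,0, 1,0,0,-140,0, 1,0,0,-140,0]'
python3 -m pendant '[1,0,0,0,0, 1,0,0,0,0, 1,0,0,0,0]'
python3 - <<'E'
from h import *
import pickle
s=env.sense();c=env.capture("wrist");pickle.dump((s,c),open("w8.pkl","wb"))
print(s["ee_pos"],np.degrees(2*np.arctan2(s["ee_rot"][1],s["ee_rot"][0])),s["finger_gap"])
g=cv2.cvtColor(c["image"],cv2.COLOR_RGB2GRAY);t=cv2.morphologyEx(g,cv2.MORPH_TOPHAT,np.ones((7,7)));Y,X=np.mgrid[:420,:560]
q=np.array([283,297.])
for _ in range(6):
  r=np.hypot(X-q[0],(Y-q[1])/.85);m=(r>34)&(r<54)&(t>25);e=cv2.fitEllipse(np.argwhere(m)[:,::-1].astype(np.float32));q=np.array(e[0])
print(e,m.sum())
for h in (.018,.022,.026): print(h,totool(atz(c,e[0],s['ee_pos'][2]+h,s)-s['ee_pos'],s))
E
```

```text
clock: 31.45
ee_pos: [0.4819, 0.3352, -0.0021]
ee_rot: [0.058, 3.141, -0.0]
wrist_force: [-7.2, -3.9, 22.0]
finger_gap: 0.699
grip_force: 49.3
clock: 31.95
ee_pos: [0.4786, 0.3336, 0.0342]
ee_rot: [-0.058, -3.133, 0.006]
wrist_force: [-0.5, 0.9, -0.4]
finger_gap: 0.696
grip_force: 53.9
clock: 32.45
ee_pos: [0.482, 0.3352, 0.1785]
ee_rot: [0.058, 3.139, 0.001]
wrist_force: [-0.7, -0.8, -1.3]
finger_gap: 0.699
grip_force: 54.0
clock: 32.75
ee_pos: [0.4809, 0.3347, 0.1753]
ee_rot: [-0.058, -3.138, 0.003]
wrist_force: [-0.6, 0.6, -0.1]
finger_gap: 0.694
grip_force: 54.0
[0.48089585 0.33465235 0.17528286] -182.1150518907393 0.6943161797695623
((282.881591796875, 288.50115966796875), (74.93673706054688, 85.91382598876953), 89.88452911376953) 914
0.018 [ -4.19522639   0.35840134 -18.01512746]
0.022 [ -1.67253077   0.3518638  -22.00649655]
0.026 [  0.85016484   0.34532627 -25.99786564]
```

```bash
python3 -m pendant '[1,-20,-38,0,0, 1,-40,-76,0,0, 1,-51,-97,0,0, 1,-51,-97,0,0, 1,-51,-97,0,0]'
python3 -m pendant '[1,0,0,0,0, 1,0,0,0,0, 1,0,0,10,0, 1,0,0,20,0, 1,0,0,20,0]'
python3 -m pendant '[1,0,0,0,0, 1,0,0,0,0, 1,0,0,0,0]'
python3 - <<'E'
from h import *
s=env.sense();print(s["ee_pos"],s["wrist_force"],totool(np.array([.5283,.2355,.14])-s["ee_pos"],s))
E
```

```text
clock: 33.3
ee_pos: [0.5291, 0.2361, 0.1768]
ee_rot: [-0.06, -3.14, -0.0]
wrist_force: [-0.8, 0.6, -0.7]
finger_gap: 0.695
grip_force: 54.0
clock: 33.8
ee_pos: [0.5275, 0.2363, 0.1546]
ee_rot: [-0.057, -3.136, 0.002]
wrist_force: [0.1, -1.0, -0.8]
finger_gap: 0.695
grip_force: 54.0
clock: 34.1
ee_pos: [0.5296, 0.2364, 0.1579]
ee_rot: [0.058, 3.14, 0.0]
wrist_force: [0.6, -0.4, -0.2]
finger_gap: 0.695
grip_force: 54.0
[0.52957392 0.23639869 0.15786672] [ 0.59018028 -0.41847796 -0.19888371] [ 1.25452477 -0.94961433 17.86545776]
```

```bash
python3 -m pendant '[1,1,-1,6,0, 1,1,-1,12,0, 1,1,-1,16,0, 1,1,-1,16,0, 1,1,-1,16,0]'
python3 -m pendant '[1,0,0,2,0, 1,0,0,4,0, 1,0,0,4,0, 1,0,0,4,0]'
python3 -m pendant '[1,0,0,2,0, 1,0,0,4,0, 1,0,0,4,0, 1,0,0,4,0]'
```

```text
clock: 34.6
ee_pos: [0.5281, 0.2353, 0.1411]
ee_rot: [-0.058, -3.141, 0.0]
wrist_force: [-0.0, -0.2, -0.1]
finger_gap: 0.697
grip_force: 54.0
clock: 35.0
ee_pos: [0.5282, 0.2354, 0.1374]
ee_rot: [-0.058, -3.141, 0.0]
wrist_force: [-0.6, 0.2, 0.1]
finger_gap: 0.695
grip_force: 54.0
clock: 35.4
ee_pos: [0.5281, 0.2353, 0.1333]
ee_rot: [-0.058, -3.141, 0.0]
wrist_force: [0.5, 0.6, -0.1]
finger_gap: 0.696
grip_force: 54.0
```

```bash
python3 -m pendant '[1,0,0,1,0, 1,0,0,2,0, 1,0,0,2,0, 1,0,0,2,0]'
python3 -m pendant '[1,0,0,1,0, 1,0,0,2,0, 1,0,0,2,0, 1,0,0,2,0]'
```

```text
clock: 35.8
ee_pos: [0.5282, 0.2354, 0.1314]
ee_rot: [-0.058, -3.141, 0.0]
wrist_force: [-0.7, 0.2, -0.1]
finger_gap: 0.694
grip_force: 54.0
clock: 36.2
ee_pos: [0.5283, 0.2354, 0.1297]
ee_rot: [0.058, 3.141, 0.0]
wrist_force: [-2.1, 0.9, 1.9]
finger_gap: 0.697
grip_force: 54.3
```

```bash
python3 -m pendant '[1,0,0,0.5,0.14, 1,0,0,1,0.28, 1,0,0,1.4,0.42, 1,0,0,1.9,0.56, 1,0,0,2.3,0.7]'
python3 -c "
from bench import env;s=env.sense();print(s['ee_pos'],s['wrist_force'],s['torque'],s['finger_gap'],s['joints'][5])"
```

```text
clock: 36.7
ee_pos: [0.5281, 0.2354, 0.1274]
ee_rot: [-1.139, -2.927, 0.0]
wrist_force: [-0.9, -0.7, 1.3]
finger_gap: 0.695
grip_force: 54.2
[0.52809291 0.23544278 0.12737615] [-0.86451309 -0.66815947  1.32398488] [-0.02175049  0.3096354   0.01830289] 0.6945068321873246 -0.5847363417053596
```

```bash
python3 -m pendant '[1,0,0,0.5,0.14, 1,0,0,1,0.28, 1,0,0,1.4,0.42, 1,0,0,1.9,0.56, 1,0,0,2.3,0.7]'
python3 -m pendant '[1,0,0,0.5,0.14, 1,0,0,1,0.28, 1,0,0,1.4,0.42, 1,0,0,1.9,0.56, 1,0,0,2.3,0.7]'
python3 -c "
from bench import env;s=env.sense();print(s['ee_pos'],s['wrist_force'],s['torque'],s['finger_gap'],s['joints'][5])"
```

```text
clock: 37.2
ee_pos: [0.5283, 0.2357, 0.1251]
ee_rot: [-2.074, -2.359, -0.001]
wrist_force: [-1.1, 0.2, 0.7]
finger_gap: 0.694
grip_force: 54.2
clock: 37.7
ee_pos: [0.5285, 0.2357, 0.1227]
ee_rot: [-2.758, -1.505, -0.002]
wrist_force: [0.6, -0.2, 1.2]
finger_gap: 0.696
grip_force: 54.1
[0.52852882 0.23567506 0.12274065] [ 0.60890073 -0.21956071  1.18692205] [ 0.07087    -0.0364201   0.02465973] 0.6960053160858133 0.8154786101033288
```

Turned 2.1 rad so far and it runs smoothly. On to the stop, watching the torque.

```bash
python3 -m pendant '[1,0,0,0.5,0.14, 1,0,0,1,0.28, 1,0,0,1.4,0.42, 1,0,0,1.7,0.52, 1,0,0,1.7,0.52]'
python3 -c "
from bench import env;s=env.sense();print(s['ee_pos'],s['wrist_force'],s['torque'],s['finger_gap'],s['joints'][5])"
python3 -m pendant '[1,0,0,0.3,0.1, 1,0,0,0.5,0.2, 1,0,0,0.5,0.2]'
python3 -c "
from bench import env;s=env.sense();print(s['ee_pos'],s['wrist_force'],s['torque'],s['finger_gap'],s['joints'][5])"
```

```text
clock: 38.2
ee_pos: [0.529, 0.2355, 0.1216]
ee_rot: [3.05, 0.754, 0.003]
wrist_force: [0.3, 0.6, 3.1]
finger_gap: 0.696
grip_force: 54.3
[0.5289785  0.23548821 0.12157552] [0.27609692 0.60576556 3.1273594 ] [ 0.03014301  0.02657513 -0.0298069 ] 0.6956568974971538 1.3297592821930466
clock: 38.5
ee_pos: [0.5292, 0.2355, 0.1215]
ee_rot: [-3.109, -0.449, -0.004]
wrist_force: [-0.4, -0.9, 5.5]
finger_gap: 0.696
grip_force: 54.5
[0.52923102 0.23547462 0.12152416] [-0.38996617 -0.86477678  5.46299448] [-0.03151593 -0.00051412 -0.08076277] 0.6958904253575903 1.527931441950694
```

```bash
for i in 1; do python3 -m pendant '[1,0,0,0,0.1, 1,0,0,0,0.2, 1,0,0,0,0.2]'
python3 -c "
from bench import env;s=env.sense();print(s['ee_pos'],s['wrist_force'],s['torque'],s['joint_torque'][5],s['joints'][5])"
done; python3 - <<'E'
from h import *
import pickle
s=env.sense();d=env.capture("scene");t=env.capture("top");c=env.capture("wrist");pickle.dump((s,c,d,t),open("w9.pkl","wb"))
g=cv2.cvtColor(c["image"],cv2.COLOR_RGB2GRAY);t=cv2.morphologyEx(g,cv2.MORPH_TOPHAT,np.ones((7,7)));Y,X=np.mgrid[:420,:560]
q=np.array([283,288.])
for _ in range(6):
  r=np.hypot(X-q[0],(Y-q[1])/.85);m=(r>34)&(r<54)&(t>25);e=cv2.fitEllipse(np.argwhere(m)[:,::-1].astype(np.float32));q=np.array(e[0])
print(e,m.sum())
E
```

```text
clock: 38.8
ee_pos: [0.5294, 0.2355, 0.1215]
ee_rot: [3.138, 0.142, 0.005]
wrist_force: [1.1, -0.2, 5.9]
finger_gap: 0.697
grip_force: 54.5
[0.5293684  0.2355317  0.12146999] [ 1.08628012 -0.20143021  5.93661797] [-0.06048397 -0.16520301  0.45243202] 0.6043172813951969 1.7249918209831592
((282.95025634765625, 288.40625), (75.27171325683594, 85.86872100830078), 89.64990234375) 872
```

```bash
python3 -m pendant '[1,0,0,0,0.05, 1,0,0,0,0.1, 1,0,0,0,0.1]'
python3 -c "
from bench import env;s=env.sense();print(s['ee_pos'],s['wrist_force'],s['torque'],s['joint_torque'][5],s['joints'][5])"
```

```text
clock: 39.25
ee_pos: [0.5274, 0.2354, 0.1214]
ee_rot: [3.14, -0.009, -0.004]
wrist_force: [-3.8, -2.0, 9.9]
finger_gap: 0.694
grip_force: 53.7
[0.52736496 0.23543052 0.12135945] [-3.75809044 -2.00318469  9.87895172] [-0.09187059  0.81182522  1.10476506] 1.2042877078056335 1.821839487203524
```

Hard stop reached: 1.1 N·m with the height at home. Releasing, retreating and checking.

```bash
python3 -m pendant '[-1,0,0,-1,0, -1,0,0,-1,0, -1,0,0,-1,0, -1,0,0,-1,0, -1,0,0,-5,0]'
python3 -m pendant '[-1,0,0,-50,0, -1,0,0,-100,0, -1,0,0,-150,0, -1,0,0,-170,0, -1,0,0,-170,0]'
python3 - <<'E'
from h import *
s=env.sense();print(s["ee_pos"],s["joints"],np.degrees(2*np.arctan2(s["ee_rot"][1],s["ee_rot"][0])))
print(totool(np.array([.4808,.2095,.2911])-s["ee_pos"],s))
E
```

```text
clock: 39.75
ee_pos: [0.5276, 0.2351, 0.1245]
ee_rot: [3.141, -0.024, -0.003]
wrist_force: [0.4, -0.4, 0.1]
finger_gap: 1.003
grip_force: 0.0
clock: 40.25
ee_pos: [0.5303, 0.2359, 0.3012]
ee_rot: [-3.139, 0.024, -0.016]
wrist_force: [-0.2, -0.1, -0.0]
finger_gap: 0.999
grip_force: 0.0
[0.5302616  0.2359289  0.30123986] [2.43837493e-01 2.63309165e-02 1.74211813e+00 1.21388900e-04
 1.36285836e+00 1.82961890e+00] 359.14001740655755
[-49.15708588  27.19537969   9.57839968]
```

```bash
python3 -m pendant '[-1,-25,14,5,-0.12, -1,-49,27,9,-0.24, -1,-49,27,9,-0.36, -1,-49,27,9,-0.46, -1,-49,27,9,-0.46]'
python3 -m pendant '[-1,0,0,0,0, -1,0,0,0,0, -1,0,0,0,0]'
python3 - <<'E'
from h import *
import pickle
D=pickle.load(open("d.pkl","rb"));s0,c0=pickle.load(open("w2.pkl","rb"))
s=env.sense();c=env.capture("wrist");d=env.capture("scene");t=env.capture("top")
print(s["ee_pos"],s["ee_rot"],s0["ee_pos"],s0["ee_rot"])
for nm,im,st in(("then",c0,s0),("now",c,s)):
  q=proj(im,[.5288,.2358,.1455],st)[0];f=np.linalg.norm(proj(im,[.5288,.2358+.0197,.1455],st)[0]-q)
  e,n=ring(im,q,f*.75,f*1.25);print(nm,q-np.array(e[0]),e,n,"dia/f",np.sqrt(e[1][0]*e[1][1])/f/2, S(atz(im,e[0],.1455,st)))
G=lambda x:cv2.cvtColor(x["image"],cv2.COLOR_RGB2GRAY).astype(np.float32)
a,b=G(D["scene"]),G(d)
for nm,(x0,y0,x1,y1) in(("cap",(264,220,300,248)),("stand",(248,258,286,296))):
  A0,B0=a[y0:y1,x0:x1],b[y0:y1,x0:x1];print(nm,cv2.phaseCorrelate(A0,B0,cv2.createHanningWindow((x1-x0,y1-y0),cv2.CV_32F)),np.abs(A0-B0).mean())
# expected scene shift per mm of height
print(proj(D["scene"],[.5288,.2355,.1465])-proj(D["scene"],[.5288,.2355,.1455]))
m=np.abs(a-b)>40;m=cv2.morphologyEx(m.astype(np.uint8),cv2.MORPH_OPEN,np.ones((2,2)));n,l,st,ce=cv2.connectedComponentsWithStats(m)
for k in range(1,n):
  if st[k,4]>8: print(st[k],end=" ")
print([ (q[0],q[1],q[3]) for q in brass(c,s,.006)])
E
```

```text
clock: 40.75
ee_pos: [0.4779, 0.2089, 0.2843]
ee_rot: [-3.064, -0.693, 0.005]
wrist_force: [-0.1, -0.6, -0.2]
finger_gap: 1.004
grip_force: 0.0
clock: 41.05
ee_pos: [0.4788, 0.2091, 0.2859]
ee_rot: [-3.064, -0.692, 0.001]
wrist_force: [-0.0, 0.5, -0.1]
finger_gap: 1.0
grip_force: 0.0
[0.47879844 0.20913591 0.2859083 ] [-3.06447396e+00 -6.91634464e-01  1.14013606e-03] [0.4808202  0.20946973 0.29108424] [-3.06321097e+00 -6.95427992e-01  1.25151757e-03]
then [0.22454273 0.0298777 ] ((279.947021484375, 139.41311645507812), (41.47426223754883, 42.31135940551758), 178.4417266845703) 302 dia/f 1.001125714515821 [  0.2   0.5 145.5]
now [ 0.18807812 -0.20011633] ((280.3197937011719, 137.9063720703125), (42.345149993896484, 43.307861328125), 176.55032348632812) 328 dia/f 1.0031760523007547 [-1.000e-01  4.000e-01  1.455e+02]
cap ((0.22337341396430688, 0.044121596985135625), 0.9767282918647483) 4.172619
stand ((-0.0014969539997764514, 0.015241741417085564), 0.9877168413996696) 3.3926592
[[ 0.00805525 -0.42158834]]
[438   0   3   4  10] [ 421    0   79   46 1895] [494   0   7   4  20] [497   5   
[... 417 characters left out ...]
 57   4   3   9] [328  64   7   8  38] [ 294   82   42   36 1063] [546  82  14  62 629] [306 121  10  11  68] [305 125  24  14 138] [312 140  12   4  32] [299 155  13  18 212] [314 156   9   3  19] [485 157   6   7  23] [494 166  12  21 173] [458 179  24  42 524] [483 181   3   5  10] [478 188  24  40 629] [ 503  195   57   41 1354] [552 202   8   3  17] [454 220  13  28 139] [537 225  23  39 325] [510 231   3   4  11] [354 239   6  10  20] [538 273   9  28  79] [298 281   5   3  12] [312 282   7   7  36] [299 285   5   3  10] [324 287  14   8  83] [ 452  297  108  118 4328] [ 301  304   75   46 1423] [543 367  17  14 124] [(array([262.5, 165.9]), np.int32(15), array([-48.6,  27.5,   6. ]))]
```

The cap's height matches the start picture to about 0.1 mm and it is level. The studs lay in the tin at my last check, and nothing has gone near it since. Handing in.

```bash
python3 -c "
from bench import env;print(env.finish_job())"
```

```text
the job is handed in; nothing more can be done
None
```

I handed the job in at 41 s: the cap is screwed down to its stop (height within about 0.1 mm of the start), the jar is upright, and all six studs were on the tin floor at my last clear check. One stud landed astride the tin's rim, so I slid the tin out 40 mm, dropped the stud in and put the tin back within about 2 mm. The wrist force reached about 104 N when the lever ball slipped from the grip, and I viewed 11 pictures instead of the allowed 10.

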